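# Tip the walnut pail into the dish

### The job

Lift the little steel pail of walnuts off the table by its bail, stand it on the cork mat up on the shelf and let go. Then take it by the black tipping tab at its bottom rim, tip all its walnuts into the blue dish, stand the empty pail upright on the cork mat again and let go. Do not shove the other things about.

Things in the scene. Friction and masses are not known exactly. Their poses are not given: they have to be found in the camera images.
- pail: loose steel pail, 88 mm high, 72 mm across at the foot, 112 mm at the mouth, wall 3 mm, about 0.4 kg; holds five walnuts, stands on the table at the left or the right at the start. Origin: centre of the underside; z up. Tipping tab on its -x side; it pours over the +x side of the mouth; the bail's pivots are at y = +-60 mm, 80 mm above the underside
- tab_grip (a point): point to grip in the black tipping tab (axes as the pail's), 67 mm from the pail's axis towards -x, 32 mm above its underside. The mouth overhangs (56 mm from the axis at 88 mm height), so the gripper must lean away from the pail by 30 to 45 degrees; turning it forward by about 90 degrees empties the pail
- tab: black tipping tab fixed to the pail (origin and axes as the pail's): a block straight out from the wall at the bottom rim, 16 mm thick along y, 17 to 43 mm above the pail's underside, its end 79 mm from the pail's axis
- bail_grip (a point): centre of the wooden sleeve on the bail (16 mm thick, 52 mm long along y), 62 mm from the pivots; y along the sleeve, z away from the pivots
- bail: wire bail with its sleeve, 128 mm wide over the wire; origin midway between its pivots, z towards the sleeve. The pivots are stiff (0.035 N m): it stays where it is left, and the pail hangs from it level to about 15 degrees. At the start it leans up to 0.35 rad towards the pail's +x or -x
- board: fixed low wooden shelf on four thin legs over a clear crate, 265 mm (x) by 510 mm (y), 24 mm thick; its top is 201 mm above the table. Origin: centre of the board's underside
- bread_tin: fixed closed tin, white with blue lid, in the middle of the shelf, 176 mm (x) by 140 mm (y), 56 mm high, with a knob to 70 mm; origin: centre of the underside
- mat: fixed round cork mat on the shelf, left or right of the bread tin, 140 mm across, 6 mm thick (its top at 207 mm); origin: centre of the underside
- dish: fixed round blue empty dish on the shelf, on the other side of the bread tin, 150 mm across the rim, 110 mm across the foot, 48 mm high, wall 5 mm, floor 6 mm; origin: centre of the underside
- green_bottle (a point): foot of a small fixed dark bottle with green cap that stands on the table in front at the left, near one of the pail's places: 44 mm across, 138 mm high
- pine_block: fixed narrow wooden case standing on the table at the right, 140 x 26 mm, 185 mm high; origin: centre of the underside
- nut_1: loose walnut, a ball 26 mm across, 12 g, in the pail at the start; origin: its centre. It rolls easily
- nut_2: loose walnut, a ball 26 mm across, 12 g, in the pail at the start; origin: its centre. It rolls easily
- nut_3: loose walnut, a ball 26 mm across, 12 g, in the pail at the start; origin: its centre. It rolls easily
- nut_4: loose walnut, a ball 26 mm across, 12 g, in the pail at the start; origin: its centre. It rolls easily
- nut_5: loose walnut, a ball 26 mm across, 12 g, in the pail at the start; origin: its centre. It rolls easily
- small_jar_2: bystander, loose: second small clear glass jar with mustard-coloured lid, 52 mm across, 70 mm high, on the shelf's front edge; origin: centre of the underside
- small_jar: bystander, loose: small clear glass jar with mustard-coloured lid, 52 mm across, 70 mm high, on the shelf's front edge; origin: centre of the underside
- white_jar: bystander, loose: white jar with white lid, 66 mm across, 115 mm high, on the table; origin: centre of the underside
- tin: bystander, loose: short round food tin, 75 mm across, 58 mm high, on the table; origin: centre of the underside
- pill: bystander, loose: jar of coloured drops with dark lid, 71 mm across, 100 mm high, on the table; origin: centre of the underside
- mug: bystander, loose: white mug, 83 x 115 x 86 mm high, on the table; origin: centre of the underside
Not all that is in view belongs to the job. Leave any pink look-alike of the pail alone.

How it is judged (in metres and radians):
On the way, in this order (a step that is already met when the one before it is completed fails the run):
1. the pail hangs from the gripper by its bail, lifted off the table (its underside over 80 mm high) (contact force between the fingers and bail above 0.5 N and height (world z) of pail above 0.08 m), for 0.2 s.
2. the pail stands upright on the cork mat (axis within 45 mm of the mat's centre, tilt under 0.1 rad), let go (horizontal distance between pail and mat below 0.045 m and angle between pail's own z axis and vertical below 0.1 rad and height (world z) of pail below 0.217 m and contact force between the fingers and pail below 0.1 N), for 0.2 s.
3. the pail is tipped by more than 1.2 rad while held by the tab on its bottom rim (contact force between the fingers and tab above 0.5 N and angle between pail's own z axis and vertical above 1.2 rad), for 0.1 s.
At the end, for the whole second after the job is handed in: All five walnuts lie in the blue dish (centres within 70 mm of its axis and below 245 mm height over the table); the pail stands at rest on the cork mat, its axis within 45 mm of the mat's centre, tilted less than 0.1 rad (horizontal distance between each of nut_1, nut_2, nut_3, nut_4, nut_5 and dish below 0.07 m and height (world z) of each of nut_1, nut_2, nut_3, nut_4, nut_5 below 0.245 m and horizontal distance between pail and mat below 0.045 m and angle between pail's own z axis and vertical below 0.1 rad and height (world z) of pail below 0.217 m and linear speed of pail below 0.02 m/s); the robot touches nothing.
It fails at once if one of the six bystanders (jars, tin, mug) was shoved over 40 mm (distance of any of small_jar_2, small_jar, white_jar, tin, pill, mug from where it was at the start of the episode above 0.04 m).
It fails at once if one of the six bystanders was knocked over (angle between any of small_jar_2, small_jar, white_jar, tin, pill, mug's own z axis and vertical above 0.5 rad).
It also fails if it takes over 62 s, if anything falls off the work surface, if the arm or the gripper's body presses on something with over 40 N, if the wrist force passes 120 N, or if a joint passes its speed limit or range.

### The arm

A 6-joint arm with a two-finger parallel gripper is mounted at the origin on the work surface; the furniture and walls round the work are solid. World frame = base frame: x ahead of the robot, y to its left, z up, the work surface at z = 0. Lengths are in mm, angles in rad, forces in N, time in s.
With the tool pointing down it reaches from about 350 to 775 mm from the base axis. Payload 7.3 kg.
Tool frame: the origin (TCP) lies at the very end of the fingers, on their centre line; the grasp point (between the pads) lies 19 mm behind it; z points along the fingers, y is the line along which they close (so a half turn about z gives the same grasp; the last joint's range is limited). The gripper opens to 92 mm and grips with 3 to 60 N. Pads are 19 mm wide; open, the fingers measure 130 mm over their backs; the gripper's body (75 mm by 190 mm) begins 47 mm behind the grasp point.
Start: joints at [-1.382, 0.342, 1.524, -0, 1.275, -0.146], TCP at [172.527, -495.862, 226.741] pointing down, gripper open.
Joint ranges: [-2.53, 2.53], [-0.77, 2.02], [0.04, 2.7], [-1, 4.14], [0.28, 2.66], [-3.11, 3.11]. Speed limits (rad/s): [2.57, 2.57, 3.14, 3.14, 3.14, 3.14].

### API

Orientations are given as [roll, pitch, yaw] about the fixed x, y, z axes, in that order (R = Rz(yaw) Ry(pitch) Rx(roll)).
In Python, from plant import bot gives the robot as it stands.
- The arm moves only by the tool jog_arm, never from a script. Its argument "targets" is a list of rows, each an object with "xyz": the shift along the tool's x, y, z as a fraction of full scale, a list of three; "spin": the turn about the tool's z as a fraction of full scale. In form: [{"xyz": [x, y, z], "spin": spin}, ...]. A call has exactly 10 rows; each row shifts and turns the commanded pose from where the row before left it, along the tool's axes as they then stand; what a row does not reach is not made up. Full scale, the value 1, is 80 mm for a shift and 0.1 rad for a turn. A row lasts 1/8 s, in which the tool goes at most 62.5 mm and 10.7 degrees, less where a joint would pass 70% of its speed; a pose out of reach is approached as far as the arm can. A call with a number of a shift or a turn outside -1 to 1 is refused whole. A call with a gripper value outside its range is refused whole. "gripper" is the opening in per cent of the stroke, from 0 (shut) to 100 (fully open), set as the call begins (left out, the last holds). The fingers move at their own pace and stop on an object; the grip force is fixed at half the most. Time passes only in rows, so rows that do not move let the fingers close, or fill a call up. It gives the time, the measured TCP pose, the force, the opening and the grip force at its end, in the units of the state.
- bot.get_obs(): the state, without advancing time (a new reading comes with each control period).
- bot.capture(name): name is "scene" or "top" or "wrist"; returns the picture (480x640x3 uint8, blue, green, red); there is no depth.
- bot.get_calibration(name): a dict with "vfov" (degrees; the focal length in pixels is half the picture's height over the tangent of half this angle, whatever the lens; pixels are square), "cx", "cy" (the principal point, pixels), "k1" (the pictures are not rectified: a ray, as slopes to the right and down, at radius r is drawn at 1 + k1 r^2 times it, then the intrinsics apply), "eye" and "rotation" of the camera in the world. Camera axes: x right, y down, z forward; pixel columns grow to the right and rows downward; lengths in mm; the calibration is good to about 2 mm. A picture is of the moment at which its call begins: read the wrist's pose just before it. get_calibration takes no time and is no camera call; for the wrist camera it gives the pose at the moment of the call.
- bot.close_job(): hands the job in; it is judged then, once.
The state is a dict: "time": time; "joint_positions": joint angles; "dq": joint speeds; "tau": joint torques, N m; "tool_pos": TCP position; "tcp_rot": TCP orientation; "contact_force": force on the tool from outside, world axes, zero at the start; "moment": the same for the moment, N m; "grip_width": finger opening in mm; "finger_force": force on a finger pad.
Only numpy, scipy, OpenCV 4.12 (cv2) and the standard library are available. Lean on these libraries where they do the work, as an engineer would, in place of code of your own. Each camera call takes 0.05 s, during which the arm holds its last target. There are 200 camera calls.

## Working session

There is one attempt and no reset: what is moved stays moved. The work goes in short steps, Python scripts to look and compute and a tool call to move; the robot and the scene stay as the last step left them, time stands still between calls to the robot, and variables do not carry over. Pictures are saved under pics/ and viewed, at most 10 in all, crops included, and the job is handed in when it is done.

Besides the shell and the picture viewer there is one more tool, called after "Emit:" as name([rows], argument=value, ...), one row to a line, values as JSON. jog_arm: Moves the arm, as the interface text tells. Shift numbers are shares of 80 mm and turn numbers shares of 0.1 rad, none past 1 either way. Its arguments: {"type":"object","properties":{"targets":{"type":"array","items":{"type":"object","properties":{"xyz":{"type":"array","items":{"type":"number"}},"spin":{"type":"number"}}}},"gripper":{"type":"number"}},"required":["targets"]}

```bash
ls -la; mkdir -p pics
python3 - <<'E'
from plant import bot
import cv2,numpy as np
print(bot.get_obs())
for n in ("scene","top"):
    c=bot.get_calibration(n); print(n,{k:np.round(v,4).tolist() for k,v in c.items() if not isinstance(v,str)})
    cv2.imwrite(f"pics/{n}0.png",bot.capture(n))
print([a for a in dir(bot) if a[0]!='_'])
E
```

```text
total 12
drwxr-xr-x  3 agent agent 4096 Dec  4 00:02 .
drwxr-xr-x 23 root  root  4096 Dec  4 00:02 ..
drwxr-xr-x  2 agent agent 4096 Dec  4 00:02 pics
{'time': 0.0, 'joint_positions': array([-1.38199766e+00,  3.42728148e-01,  1.52505803e+00, -1.71941297e-06,
        1.27540301e+00, -1.45991315e-01]), 'dq': array([ 0.00136209, -0.00134385, -0.00115269, -0.00195914,  0.00141381,
        0.0002523 ]), 'tau': array([ 2.30113221e-05, -4.31236196e+01, -2.44217259e+01,  7.18203024e-02,
        5.59960864e-02, -9.18980254e-05]), 'tool_pos': array([ 172.4432784 , -495.41788647,  226.02784502]), 'tcp_rot': array([-3.14001287e+00, -2.30625202e-04,  3.34790300e-01]), 'contact_force': array([ 0.71670615, -0.06426914,  0.38559495]), 'moment': array([0.06906442, 0.03450402, 0.08450952]), 'finger_force': 0.0, 'grip_width': 91.83568468573719}
scene {'vfov': 47.432, 'cx': 325.3016, 'cy': 243.6956, 'k1': -0.0709, 'eye': [-379.0454, 351.9016, 916.4629], 'rotation': [-2.3131, -0.019, -1.9974]}
top {'vfov': 47.443, 'cx': 311.9294, 'cy': 243.4318, 'k1': -0.0105, 'eye': [272.666, -30.5166, 1524.019], 'rotation': [-3.052, -0.0156, -1.586]}
['Unreachable', 'capture', 'close_job', 'get_calibration', 'get_obs']
```

View pics/scene0.png

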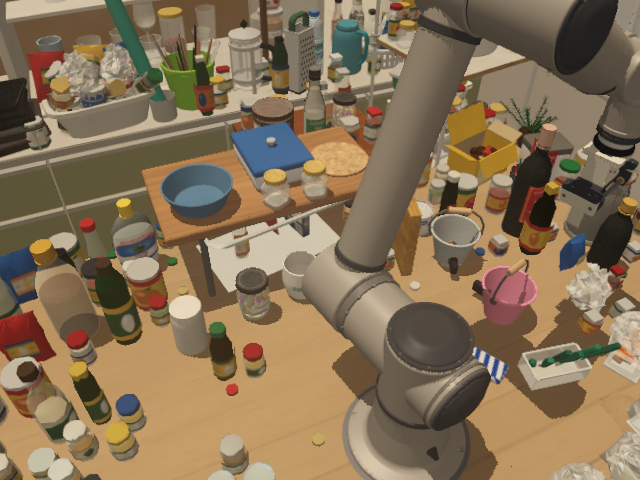

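View pics/top0.png

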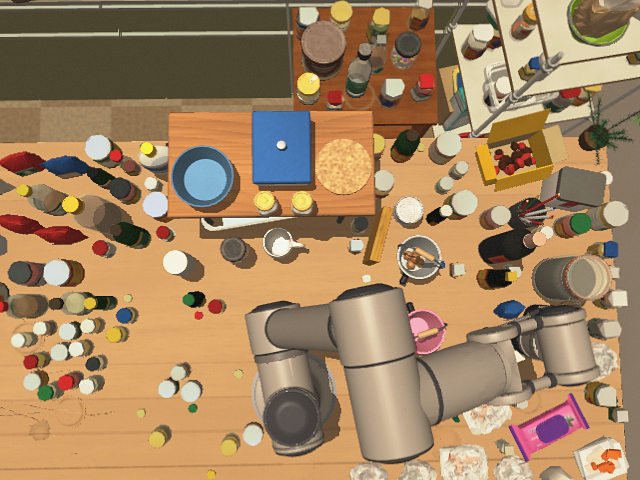

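```bash
cat > h.py <<'E'
import numpy as np, cv2
from scipy.spatial.transform import Rotation as R
from plant import bot
def K(c):
    f=240/np.tan(np.radians(c['vfov'])/2); return np.array([[f,0,c['cx']],[0,f,c['cy']],[0,0,1.]]),np.array([c['k1'],0,0,0,0])
def rot(c):
    r=np.array(c['rotation']); return r if r.shape==(3,3) else R.from_euler('xyz',r).as_matrix()
def ray(c,px):
    k,d=K(c); u=cv2.undistortPoints(np.array(px,float).reshape(-1,1,2),k,d).reshape(-1,2)
    return (rot(c)@np.c_[u,np.ones(len(u))].T).T
def onz(c,px,z):
    v=ray(c,px); e=np.array(c['eye']); return e+v*((z-e[2])/v[:,2])[:,None]
def proj(c,P):
    Q=(np.array(P,float).reshape(-1,3)-np.array(c['eye']))@rot(c)
    k,d=K(c); return cv2.projectPoints(Q,np.zeros(3),np.zeros(3),k,d)[0].reshape(-1,2)
E
python3 - <<'E'
from h import *
c=bot.get_calibration('top'); im=cv2.imread('pics/top0.png'); hsv=cv2.cvtColor(im,cv2.COLOR_BGR2HSV)
def blob(m,box):
    x0,y0,x1,y1=box; z=np.zeros(m.shape,np.uint8); z[y0:y1,x0:x1]=m[y0:y1,x0:x1]
    cs,_=cv2.findContours(z,cv2.RETR_EXTERNAL,cv2.CHAIN_APPROX_NONE); return max(cs,key=cv2.contourArea)
mask=lambda lo,hi:cv2.inRange(hsv,lo,hi)
b=blob(mask((95,80,40),(125,255,255)),(165,135,245,215)); e=cv2.fitEllipse(b); print('dish',e,onz(c,[e[0]],225+24))
b2=blob(mask((95,120,40),(125,255,255)),(245,105,318,190)); r=cv2.minAreaRect(b2); print('tinlid',onz(c,cv2.boxPoints(r),201+56))
print('mat hsv',hsv[166,343],'board',hsv[125,190], hsv[205,260])
for p in [(343,140),(343,193),(316,166),(371,166)]: print(p,onz(c,[p],207)[0].round())
print('board corners',onz(c,[(168,113),(375,112),(168,215),(375,215)],201).round())
crop=im[190:380,330:520]; cv2.imwrite('pics/crop1.png',cv2.resize(crop,None,fx=3.1,fy=3.1,interpolation=cv2.INTER_CUBIC))
E
```

```text
dish ((201.84530639648438, 175.90672302246094), (60.025211334228516, 60.806640625), 60.72373962402344) [[550.70278208 205.66950247 249.        ]]
tinlid [[704.33798126  83.35366307 257.        ]
 [702.95955762 -52.2499347  257.        ]
 [528.93979064 -49.66528141 257.        ]
 [530.56683137  84.24841641 257.        ]]
mat hsv [ 17 136 235] board [ 13 160 218] [ 27 125 246]
(343, 140) [ 646. -133.  207.]
(343, 193) [ 513. -131.  207.]
(316, 166) [581. -66. 207.]
(371, 166) [ 580. -201.  207.]
board corners [[ 721.  299.  201.]
 [ 718. -215.  201.]
 [ 465.  297.  201.]
 [ 459. -208.  201.]]
```

View pics/crop1.png

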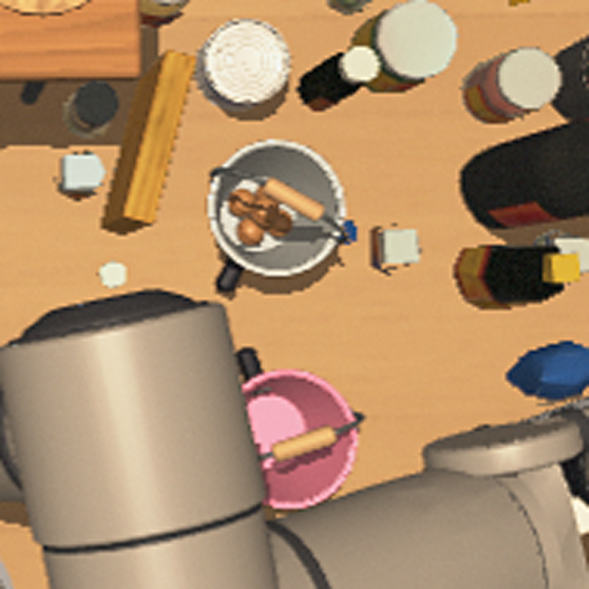

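Emit:
jog_arm([
  {"xyz":[0,0,-0.75],"spin":-1},
  {"xyz":[0,0,-0.75],"spin":-1},
  {"xyz":[0,-0.7,0],"spin":0},
  {"xyz":[0,-0.7,0],"spin":0},
  {"xyz":[0,-0.7,0],"spin":0},
  {"xyz":[0,-0.7,0],"spin":0},
  {"xyz":[0,-0.7,0],"spin":0},
  {"xyz":[0,0,0],"spin":0},
  {"xyz":[0,0,0],"spin":0},
  {"xyz":[0,0,0],"spin":0},
], gripper=100)

```text
time: 1.35
tool_pos: [30.2, -255.7, 346.5]
tcp_rot: [-3.141, -0.001, 0.536]
contact_force: [0.3, 0.0, -0.3]
grip_width: 91.4
finger_force: 0.0
```

Run:
```python
from h import *
o=bot.get_obs(); print({k:np.round(o[k],4) for k in ('time','joint_positions','tool_pos','tcp_rot','grip_width')})
c=bot.get_calibration('top')
P=onz(c,[(418.7,257.1)],88)[0]; S=onz(c,[(424.8,254.2)],140)[0]; T=onz(c,[(403.9,279)],32)[0]
A=onz(c,[(330+215/3.1,190+172/3.1),(330+345/3.1,190+232/3.1)],80)
print('rim',P,'sleeve',S,'tab',T,'pivots',A, np.linalg.norm(A[0]-A[1]))
sl=onz(c,[(330+268/3.1,190+185/3.1),(330+320/3.1,190+213/3.1)],140);d=sl[1]-sl[0]; print('sleeve yaw',np.arctan2(d[1],d[0]),np.linalg.norm(d))
d=A[1]-A[0]; print('pivot yaw',np.arctan2(d[1],d[0])); d=T-P; print('tab dir',np.arctan2(d[1],d[0]),np.hypot(*d[:2]))
print('jars',onz(c,[(264,202),(302,203)],271), 'pine',onz(c,[(330+178/3.1,190+52/3.1),(330+135/3.1,190+222/3.1)],185))
```

```text
{'time': np.float64(1.35), 'joint_positions': array([-1.7550e+00, -2.6690e-01,  1.8378e+00,  2.0000e-04,  1.5714e+00,
       -7.2010e-01]), 'tool_pos': array([  30.1512, -255.6874,  346.5365]), 'tcp_rot': array([-3.1411e+00, -7.0000e-04,  5.3590e-01]), 'grip_width': np.float64(91.4074)}
rim [ 361.10238622 -336.59912654   88.        ] sleeve [ 365.08089281 -341.36962564  140.        ] tab [ 305.14335762 -305.94574484   32.        ] pivots [[ 393.29034277 -287.63521104   80.        ]
 [ 340.1434582  -397.89359919   80.        ]] 122.39895218977428
sleeve yaw -2.0824725020878603 48.36039985215777
pivot yaw -2.0199577534682485
tab dir 2.6404534615094146 63.80472311694031
jars [[482.75986709  57.77258307 271.        ]
 [479.30164234 -30.20643179 271.        ]] pine [[ 481.36041736 -242.07532115  185.        ]
 [ 345.60354651 -204.11348563  185.        ]]
```

Emit:
jog_arm([
  {"xyz":[0.51,0.51,0],"spin":0},
  {"xyz":[0.51,0.51,0],"spin":0},
  {"xyz":[0.51,0.51,0],"spin":0},
  {"xyz":[0.51,0.51,0],"spin":0},
  {"xyz":[0.51,0.51,0],"spin":0},
  {"xyz":[0.51,0.51,0],"spin":0},
  {"xyz":[0,0,0.5],"spin":-1},
  {"xyz":[0,0,0.5],"spin":-1},
  {"xyz":[0,0,0.2],"spin":-1},
  {"xyz":[0,0,0],"spin":-1},
])

```text
time: 2.6
tool_pos: [365.9, -339.8, 247.7]
tcp_rot: [-3.136, -0.002, 0.94]
contact_force: [-0.3, -0.3, -0.2]
grip_width: 91.8
finger_force: 0.0
```

Run:
```python
from h import *
o=bot.get_obs(); print(o['time'],o['tool_pos'],o['tcp_rot'])
c=bot.get_calibration('wrist'); im=bot.capture('wrist'); print({k:np.round(v,3).tolist() for k,v in c.items() if not isinstance(v,str)})
cv2.imwrite('pics/w1.png',im); np.save('w1c.npy',c,allow_pickle=True)
# predicted points: sleeve centre, rim centre, tab
p=proj(c,[(365,-341,141),(361,-337,88),(301,-307,32)]); print(p)
```

```text
2.6 [ 365.8806926  -339.78830347  247.73727934] [-3.13623533e+00 -1.53155692e-03  9.39983854e-01]
{'vfov': 59.116, 'cx': 321.821, 'cy': 234.706, 'k1': -0.086, 'eye': [410.316, -277.223, 406.244], 'rotation': [2.856, 0.007, -0.631]}
[[326.1528568  235.08745351]
 [318.71025544 214.60601086]
 [247.00314843 211.96523872]]
```

View pics/w1.png

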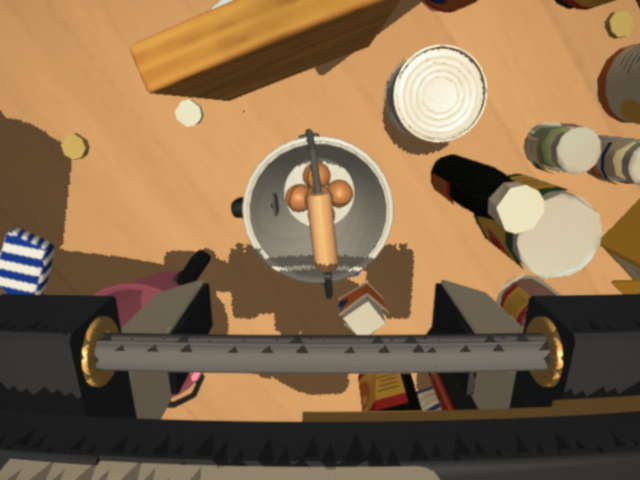

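Run:
```python
from h import *
c=np.load('w1c.npy',allow_pickle=True).item()
s=onz(c,[(318,193),(327,270),(322.5,231.5)],141); d=s[0]-s[1]; print(s,np.linalg.norm(d),'yaw',np.arctan2(d[1],d[0]))
p=onz(c,[(318.5,208)],88)[0]; t=onz(c,[(238,207)],32)[0]; d=p-t; print(p,t,np.hypot(*d[:2]),np.arctan2(d[1],d[0]))
q=onz(c,[(310,132),(329,296)],80);d=q[0]-q[1];print(q,np.linalg.norm(d),np.arctan2(d[1],d[0]))
```

```text
[[ 377.20555403 -315.39529478  141.        ]
 [ 351.122029   -361.06602652  141.        ]
 [ 364.50840476 -337.62627314  141.        ]] 52.59435345556806 yaw 1.0518819225112956
[ 363.96452369 -332.6886739    88.        ] [ 297.26462629 -298.52701117   32.        ] 74.93927883936458 -0.4733358587766326
[[ 392.37478328 -282.97319058   80.        ]
 [ 325.12979584 -400.27480144   80.        ]] 135.2093053268481 1.0502664130722656
```

Emit:
jog_arm([
  {"xyz":[0,0,0],"spin":-0.6},
  {"xyz":[0,0,0.4],"spin":-0.55},
  {"xyz":[0,0,0.4],"spin":0},
  {"xyz":[0,0,0.4],"spin":0},
  {"xyz":[0,0,0.25],"spin":0},
  {"xyz":[0,0,0.12],"spin":0},
  {"xyz":[0,0,0],"spin":0},
  {"xyz":[0,0,0],"spin":0},
  {"xyz":[0,0,0],"spin":0},
  {"xyz":[0,0,0],"spin":0},
], gripper=70)

```text
time: 3.9
tool_pos: [365.4, -341.0, 125.7]
tcp_rot: [3.141, 0.0, 1.05]
contact_force: [-1.2, -0.2, -0.2]
grip_width: 64.4
finger_force: 0.0
```

Emit:
jog_arm([
  {"xyz":[0,0,0],"spin":0},
  {"xyz":[0,0,0],"spin":0},
  {"xyz":[0,0,0],"spin":0},
  {"xyz":[0,0,0],"spin":0},
  {"xyz":[0,0,0],"spin":0},
  {"xyz":[0,0,0],"spin":0},
  {"xyz":[0,0,-0.1],"spin":0},
  {"xyz":[0,0,-0.2],"spin":0},
  {"xyz":[0,0,-0.2],"spin":0},
  {"xyz":[0,0,0],"spin":0},
], gripper=0)

```text
time: 5.15
tool_pos: [365.6, -341.2, 166.1]
tcp_rot: [3.14, 0.001, 1.05]
contact_force: [-0.4, 0.4, -4.2]
grip_width: 15.0
finger_force: 30.0
```

Emit:
jog_arm([
  {"xyz":[0,0,-0.3],"spin":0},
  {"xyz":[0,0,-0.5],"spin":0},
  {"xyz":[0,0,-0.5],"spin":0},
  {"xyz":[0,0,-0.5],"spin":0},
  {"xyz":[0,0,-0.5],"spin":0},
  {"xyz":[0,0,-0.33],"spin":0},
  {"xyz":[0.3,0.086,0],"spin":0},
  {"xyz":[0.45,0.13,0],"spin":0},
  {"xyz":[0.45,0.13,0],"spin":0},
  {"xyz":[0.45,0.13,0],"spin":0},
])

```text
time: 6.4
tool_pos: [464.5, -244.3, 374.4]
tcp_rot: [-3.14, -0.0, 1.05]
contact_force: [0.2, -0.2, -3.9]
grip_width: 14.9
finger_force: 30.0
```

Emit:
jog_arm([
  {"xyz":[0.45,0.13,0],"spin":0},
  {"xyz":[0.45,0.13,0],"spin":0},
  {"xyz":[0.45,0.13,0],"spin":0},
  {"xyz":[0.3,0.08,0],"spin":0},
  {"xyz":[0.2,0.06,0],"spin":0},
  {"xyz":[0.08,0.03,0],"spin":0},
  {"xyz":[0,0,0],"spin":-1},
  {"xyz":[0,0,0],"spin":-1},
  {"xyz":[0,0,0],"spin":-1},
  {"xyz":[0,0,0],"spin":-1},
])

```text
time: 7.65
tool_pos: [579.2, -134.5, 375.4]
tcp_rot: [-3.141, 0.0, 1.452]
contact_force: [-0.1, 0.0, -4.2]
grip_width: 14.9
finger_force: 30.0
```

Run:
```python
from h import *
o=bot.get_obs(); print(o['time'],o['tool_pos'],o['tcp_rot'],o['contact_force'])
for n in ('wrist','scene'):
    np.save(n+'2c.npy',bot.get_calibration(n),allow_pickle=True); cv2.imwrite(f'pics/{n}2.png',bot.capture(n))
a=cv2.imread('pics/wrist2.png');b=cv2.imread('pics/scene2.png')[60:360,140:460]
cv2.imwrite('pics/c2.png',np.hstack([cv2.resize(a,(400,300)),cv2.resize(b,(400,375))[:300]]) if 0 else np.vstack([a[:,:],]))
```

```text
7.65 [ 579.18478125 -134.50923261  375.42963845] [-3.14116833e+00  4.01051516e-04  1.45184950e+00] [-0.06762376  0.03677015 -4.20123994]
```

View pics/wrist2.png

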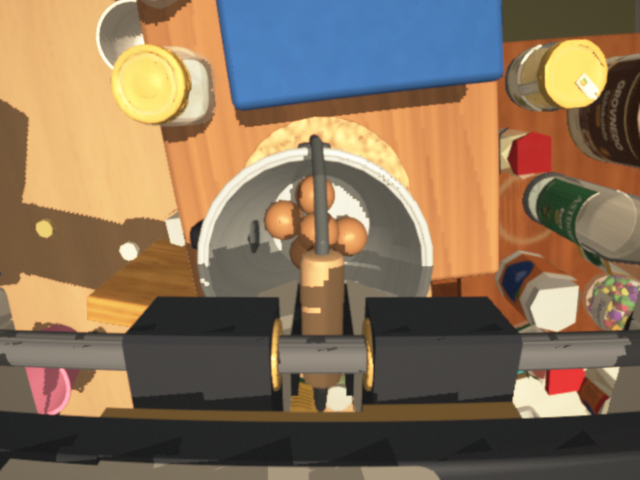

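Emit:
jog_arm([
  {"xyz":[0,0,0],"spin":-0.6},
  {"xyz":[0,0,0],"spin":-0.58},
  {"xyz":[0,0,0.15],"spin":0},
  {"xyz":[0,0,0.15],"spin":0},
  {"xyz":[0,0,0.12],"spin":0},
  {"xyz":[0,0,0.06],"spin":0},
  {"xyz":[0,0,0.04],"spin":0},
  {"xyz":[0,0,0.02],"spin":0},
  {"xyz":[0,0,0],"spin":0},
  {"xyz":[0,0,0],"spin":0},
])

```text
time: 9.0
tool_pos: [579.9, -133.7, 332.9]
tcp_rot: [3.14, 0.0, 1.568]
contact_force: [1.1, -0.3, -1.0]
grip_width: 15.1
finger_force: 30.0
```

Emit:
jog_arm([
  {"xyz":[0,0,0.02],"spin":0},
  {"xyz":[0,0,0],"spin":0},
  {"xyz":[0,0,0],"spin":0},
  {"xyz":[0,0,-0.1],"spin":0},
  {"xyz":[0,0,-0.3],"spin":0},
  {"xyz":[0,0,-0.5],"spin":0},
  {"xyz":[0,0,-0.5],"spin":0},
  {"xyz":[-0.3,0,-0.2],"spin":0},
  {"xyz":[0,-0.4,0],"spin":0},
  {"xyz":[0,-0.4,0],"spin":0},
], gripper=60)

```text
time: 10.25
tool_pos: [515.0, -157.8, 458.8]
tcp_rot: [3.141, 0.0, 1.567]
contact_force: [-0.5, -0.0, 0.7]
grip_width: 55.0
finger_force: 0.0
```

Run:
```python
from h import *
o=bot.get_obs(); print(o['time'],o['tool_pos'],o['tcp_rot'],o['contact_force'])
for n in ('wrist','top'):
    np.save(n+'3c.npy',bot.get_calibration(n),allow_pickle=True); cv2.imwrite(f'pics/{n}3.png',bot.capture(n))
c=np.load('wrist3c.npy',allow_pickle=True).item(); print(proj(c,[(580,-133,295),(580,-133,207),(513,-133,239)]))
```

```text
10.25 [ 514.9985094  -157.79479021  458.84901687] [3.14143371e+00 1.95443914e-04 1.56749569e+00] [-0.46445697 -0.02910878  0.68155111]
[[408.3532491  182.27843402]
 [390.59622459 167.40934042]
 [321.40712246 172.14697795]]
```

View pics/wrist3.png

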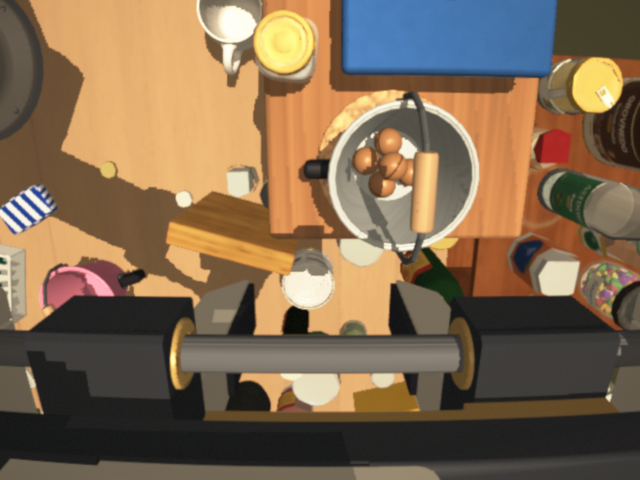

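Run:
```python
from h import *
c=np.load('wrist3c.npy',allow_pickle=True).item()
r=onz(c,[(403,174),(327,174),(479,174),(403,98),(403,250)],295); print(r)
print('tab tip top',onz(c,[(305,170),(318,161),(318,178.5)],250)); print('sleeve',onz(c,[(425,190)],345), 'pivots', onz(c,[(409,95),(409,257)],287))
im=cv2.imread('pics/wrist3.png'); g=cv2.cvtColor(im,cv2.COLOR_BGR2GRAY); m=(g<60).astype(np.uint8); m[:150]=0;m[190:]=0;m[:,:295]=0;m[:,330:]=0
ys,xs=np.nonzero(m); print(xs.min(),xs.max(),ys.min(),ys.max(),xs.mean(),ys.mean())
```

```text
[[ 575.56024868 -126.61392578  295.        ]
 [ 517.40403098 -126.55255549  295.        ]
 [ 634.7341732  -126.40359181  295.        ]
 [ 573.15863143  -70.56964208  295.        ]
 [ 578.5606096  -187.8803969   295.        ]]
tab tip top [[ 498.80346115 -129.52599424  250.        ]
 [ 510.12768165 -121.79631534  250.        ]
 [ 510.03541537 -136.99395506  250.        ]]
sleeve [[ 580.97948766 -129.82036555  345.        ]] pivots [[ 579.07183275  -68.12605466  287.        ]
 [ 585.49219932 -196.70956635  287.        ]]
303 328 159 178 316.2283464566929 168.9737532808399
```

Emit:
jog_arm([
  {"xyz":[0.35,-0.12,0],"spin":0},
  {"xyz":[0,0,0],"spin":1},
  {"xyz":[0,0,0],"spin":1},
  {"xyz":[0,0,0],"spin":1},
  {"xyz":[0,0,0],"spin":1},
  {"xyz":[0,0,0],"spin":1},
  {"xyz":[0,0,0],"spin":1},
  {"xyz":[0,0,0],"spin":1},
  {"xyz":[0,0,0],"spin":1},
  {"xyz":[0,0,0],"spin":1},
], gripper=45)

```text
time: 11.6
tool_pos: [506.7, -129.4, 459.1]
tcp_rot: [3.141, -0.0, 0.665]
contact_force: [0.4, 0.3, 0.7]
grip_width: 41.5
finger_force: 0.0
```

Emit:
jog_arm([
  {"xyz":[0,0,0],"spin":1},
  {"xyz":[0,0,0],"spin":1},
  {"xyz":[0,0,0],"spin":1},
  {"xyz":[0,0,0.3],"spin":1},
  {"xyz":[0,0,0.3],"spin":1},
  {"xyz":[0,0,0.3],"spin":1},
  {"xyz":[0,0,0.3],"spin":0.4},
  {"xyz":[0,0,0.2],"spin":0},
  {"xyz":[0,0,0],"spin":0},
  {"xyz":[0,0,0],"spin":0},
])

```text
time: 12.85
tool_pos: [506.7, -129.6, 347.7]
tcp_rot: [3.141, -0.001, 0.028]
contact_force: [0.4, -0.4, -1.2]
grip_width: 41.3
finger_force: 0.0
```

Run:
```python
from h import *
o=bot.get_obs(); print(o['time'],o['tool_pos'],o['tcp_rot'],o['joint_positions'])
c=bot.get_calibration('wrist');np.save('wrist4c.npy',c,allow_pickle=True); cv2.imwrite('pics/wrist4.png',bot.capture('wrist'))
print(c['eye'],proj(c,[(499,-129.5,250),(505,-130,250),(577,-129,295)]))
```

```text
12.85 [ 506.70149467 -129.55760028  347.67487011] [ 3.14094224e+00 -1.40387706e-03  2.79356047e-02] [-3.96920717e-01  2.74172200e-01  1.29119326e+00 -1.39273266e-05
  1.57468003e+00  1.14594040e+00]
[ 581.75204246 -125.88855451  506.17173171] [[323.924397   245.5749454 ]
 [324.98953302 236.56278231]
 [327.96822037 120.97587945]]
```

View pics/wrist4.png

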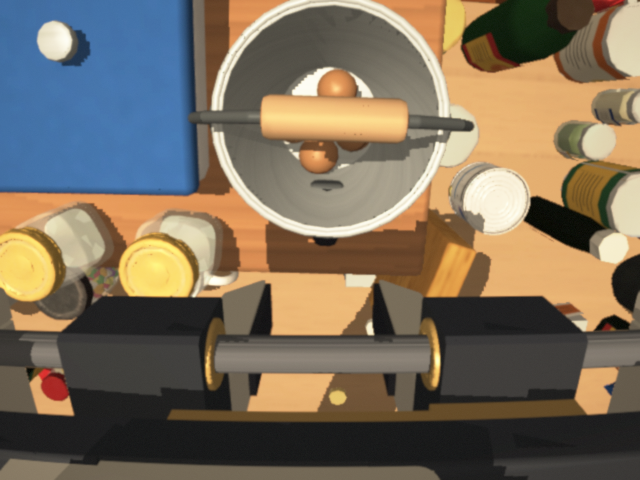

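Emit:
jog_arm([
  {"xyz":[-0.02,0,0.3],"spin":0},
  {"xyz":[0,0,0.4],"spin":0},
  {"xyz":[0,0,0.3],"spin":0},
  {"xyz":[0,0,0.2],"spin":0},
  {"xyz":[0,0,0.1],"spin":0},
  {"xyz":[0,0,0.06],"spin":0},
  {"xyz":[0,0,0.05],"spin":0},
  {"xyz":[0,0,0],"spin":0},
  {"xyz":[0,0,0],"spin":0},
  {"xyz":[0,0,0],"spin":0},
])

```text
time: 14.15
tool_pos: [504.6, -129.5, 234.2]
tcp_rot: [3.141, -0.001, 0.028]
contact_force: [-0.5, 1.0, -0.7]
grip_width: 41.4
finger_force: 0.0
```

Emit:
jog_arm([
  {"xyz":[0,0,0],"spin":0},
  {"xyz":[0,0,0],"spin":0},
  {"xyz":[0,0,0],"spin":0},
  {"xyz":[0,0,0],"spin":0},
  {"xyz":[0,0,0],"spin":0},
  {"xyz":[0,0,0],"spin":0},
  {"xyz":[0,0,-0.04],"spin":0},
  {"xyz":[0,0,-0.08],"spin":0},
  {"xyz":[0,0,0],"spin":0},
  {"xyz":[0,0,0],"spin":0},
], gripper=0)

```text
time: 15.4
tool_pos: [504.3, -129.4, 243.4]
tcp_rot: [-3.141, 0.0, 0.028]
contact_force: [-0.2, -0.0, -2.5]
grip_width: 15.8
finger_force: 30.0
```

Run:
```python
from h import *
o=bot.get_obs(); print(o['time'],o['tool_pos'],o['contact_force'],o['moment'],o['finger_force'])
cv2.imwrite('pics/wrist5.png',bot.capture('wrist'))
```

```text
15.4 [ 504.27620468 -129.35520966  243.39937098] [-0.19154539 -0.0098206  -2.46459851] [0.04246789 0.25515484 0.01783466] 29.999469816684723
```

View pics/wrist5.png

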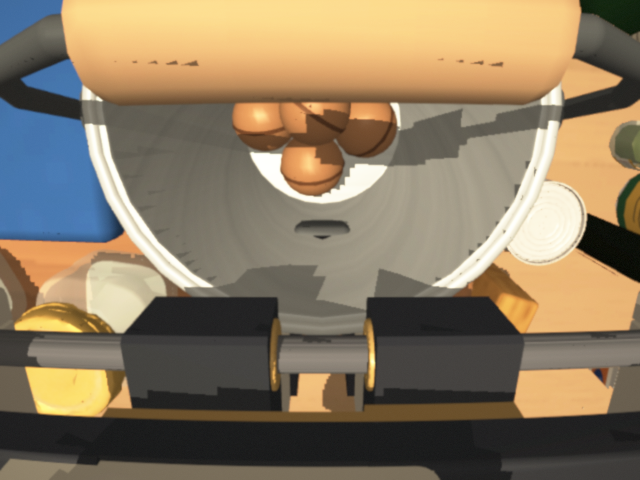

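Emit:
jog_arm([
  {"xyz":[0,0,-0.05],"spin":0},
  {"xyz":[0,0,-0.05],"spin":0},
  {"xyz":[0,0,-0.05],"spin":0},
  {"xyz":[0,0,0],"spin":0},
  {"xyz":[0,0,0],"spin":0},
  {"xyz":[0,0,0],"spin":0},
  {"xyz":[0,0,0],"spin":0},
  {"xyz":[0,0,0],"spin":0},
  {"xyz":[0,0,0],"spin":0},
  {"xyz":[0,0,0],"spin":0},
])

```text
time: 16.7
tool_pos: [504.5, -129.5, 255.5]
tcp_rot: [3.141, -0.0, 0.028]
contact_force: [-1.2, -0.2, -2.5]
grip_width: 15.8
finger_force: 30.0
```

Run:
```python
from h import *
o=bot.get_obs(); print(o['time'],o['tool_pos'],o['contact_force'],o['moment'],o['finger_force'])
c=bot.get_calibration('wrist'); im=bot.capture('wrist'); np.save('wrist6c.npy',c,allow_pickle=True)
s=bot.capture('scene')[80:330,150:483]
cv2.imwrite('pics/v6.png',np.hstack([cv2.resize(im,(400,300)),cv2.resize(s,(400,300))]))
```

```text
16.7 [ 504.47320322 -129.5000357   255.53896496] [-1.21111432 -0.2328082  -2.52123303] [-0.03332247  0.29052291 -0.06015745] 29.999655783176422
```

View pics/v6.png

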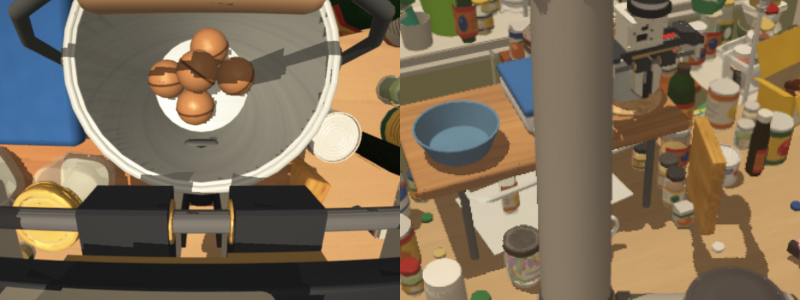

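Emit:
jog_arm([
  {"xyz":[0,0,0.08],"spin":0},
  {"xyz":[0,0,0.08],"spin":0},
  {"xyz":[0,0,0.07],"spin":0},
  {"xyz":[0,0,0.03],"spin":0},
  {"xyz":[0,0,0.01],"spin":0},
  {"xyz":[0,0,0],"spin":0},
  {"xyz":[0,0,0],"spin":0},
  {"xyz":[0,0,0],"spin":0},
  {"xyz":[0,0,0],"spin":0},
  {"xyz":[0,0,0],"spin":0},
])

```text
time: 18.05
tool_pos: [504.5, -129.5, 234.0]
tcp_rot: [3.141, -0.0, 0.028]
contact_force: [-5.6, 0.3, 5.1]
grip_width: 15.5
finger_force: 30.0
```

Emit:
jog_arm([
  {"xyz":[0,0,0],"spin":0},
  {"xyz":[0,0,0],"spin":0},
  {"xyz":[0,0,0],"spin":0},
  {"xyz":[0,0,-0.05],"spin":0},
  {"xyz":[0,0,-0.3],"spin":0},
  {"xyz":[0,0,-0.6],"spin":0},
  {"xyz":[0,0,-0.6],"spin":0},
  {"xyz":[0,0,-0.6],"spin":-1},
  {"xyz":[0,0,0],"spin":-1},
  {"xyz":[0,0,0],"spin":-1},
], gripper=45)

```text
time: 19.3
tool_pos: [504.6, -129.5, 406.8]
tcp_rot: [3.14, -0.001, 0.331]
contact_force: [-0.1, -0.5, -0.9]
grip_width: 41.2
finger_force: 0.0
```

Run:
```python
from h import *
o=bot.get_obs(); print(o['time'],o['tool_pos'],o['tcp_rot'])
c=bot.get_calibration('wrist'); im=bot.capture('wrist'); np.save('wrist7c.npy',c,allow_pickle=True); cv2.imwrite('pics/wrist7.png',im)
hsv=cv2.cvtColor(im,cv2.COLOR_BGR2HSV)
pr=proj(c,[(581,-130,345),(577,-129,295),(577,-129,207)]); print(pr)
# sleeve: wood colour, elongated blob near prediction
m=cv2.inRange(hsv,(8,70,90),(25,200,255)); 
x,y=pr[0]; w=np.zeros_like(m); w[max(0,int(y)-90):int(y)+90,max(0,int(x)-90):int(x)+90]=255; m&=w
cs,_=cv2.findContours(m,cv2.RETR_EXTERNAL,cv2.CHAIN_APPROX_NONE)
for k in sorted(cs,key=cv2.contourArea)[-4:]:
    r=cv2.minAreaRect(k); print(cv2.contourArea(k),r, onz(c,[r[0]],345)[0].round(1))
```

```text
19.3 [ 504.61609876 -129.50077872  406.81604326] [ 3.14034529e+00 -1.36483682e-03  3.31165262e-01]
[[375.60727264 118.1597558 ]
 [361.94934436 122.46776511]
 [352.12224451 119.6061193 ]]
476.0 ((305.5, 42.0), (28.0, 41.0), 90.0) [603.9 -85.  345. ]
828.5 ((428.04931640625, 196.91563415527344), (24.18430519104004, 80.66041564941406), 75.3236083984375) [ 552.2 -170.9  345. ]
3137.0 ((426.5, 91.0), (126.0, 75.0), 90.0) [ 602.  -149.4  345. ]
4935.0 ((362.69024658203125, 114.22534942626953), (78.05620574951172, 113.05139923095703), 85.85537719726562) [ 580.7 -123.2  345. ]
```

Run:
```python
from h import *
c=np.load('wrist7c.npy',allow_pickle=True).item(); im=cv2.imread('pics/wrist7.png'); hsv=cv2.cvtColor(im,cv2.COLOR_BGR2HSV)
ref=cv2.cvtColor(cv2.imread('pics/wrist4.png'),cv2.COLOR_BGR2HSV)
print('sleeve ref',ref[108:130:7,280:400:30].reshape(-1,3).tolist(),'nut',ref[85,337],ref[155,318])
for lo in (150,180,200,215):
  m=cv2.inRange(hsv,(10,70,lo),(22,160,255)); m[240:]=0; m=cv2.morphologyEx(m,cv2.MORPH_OPEN,np.ones((9,9)))
  cs,_=cv2.findContours(m,cv2.RETR_EXTERNAL,cv2.CHAIN_APPROX_NONE)
  for k in cs:
    r=cv2.minAreaRect(k)
    if 1500<cv2.contourArea(k)<6000: 
        b=cv2.boxPoints(r); print(lo,cv2.contourArea(k),np.round(r[0]),np.round(r[1]),round(r[2],1),onz(c,[r[0]],345)[0].round(1))
```

```text
sleeve ref [[18, 121, 246], [18, 121, 245], [17, 123, 243], [17, 125, 241], [21, 108, 252], [21, 113, 252], [20, 115, 250], [19, 118, 249], [19, 116, 250], [20, 115, 251], [21, 113, 251], [20, 112, 251], [16, 129, 232], [16, 125, 238], [17, 124, 242], [18, 121, 244]] nut [ 16 133 245] [ 17 128 248]
150 2677.0 [ 68. 228.] [139.  30.] 5.4 [471.8  11.1 345. ]
150 1505.5 [593. 220.] [37. 56.] 90.0 [ 571.  -264.8  345. ]
150 3755.0 [371. 107.] [108.  56.] 18.4 [ 585.2 -126.   345. ]
180 2584.5 [ 68. 228.] [139.  29.] 5.5 [471.5  11.1 345. ]
180 3457.5 [ 57. 114.] [ 56. 126.] 71.6 [531.1  27.8 345. ]
180 3372.5 [372. 107.] [107.  54.] 18.9 [ 585.3 -126.3  345. ]
200 2530.0 [ 68. 228.] [139.  29.] 5.4 [471.5  11.1 345. ]
200 2639.5 [368. 119.] [105.  28.] 19.2 [ 579.5 -126.6  345. ]
200 3205.0 [ 56. 114.] [ 52. 122.] 73.4 [531.3  28.6 345. ]
215 2480.0 [ 68. 228.] [139.  28.] 3.9 [472.  11. 345.]
215 5221.0 [225. 166.] [198.  59.] 18.4 [532.9 -64.1 345. ]
215 2445.5 [368. 119.] [104.  26.] 20.3 [ 579.3 -126.5  345. ]
215 1959.5 [ 76. 116.] [83. 36.] 18.4 [533.4  17.7 345. ]
```

Emit:
jog_arm([
  {"xyz":[0.45,0.14,0],"spin":0},
  {"xyz":[0.45,0.135,0],"spin":0},
  {"xyz":[0,0,0],"spin":-1},
  {"xyz":[0,0,0],"spin":-1},
  {"xyz":[0,0,0],"spin":-1},
  {"xyz":[0,0,0],"spin":-1},
  {"xyz":[0,0,0],"spin":-1},
  {"xyz":[0,0,0],"spin":-1},
  {"xyz":[0,0,0],"spin":-1},
  {"xyz":[0,0,0],"spin":-1},
])

```text
time: 20.6
tool_pos: [579.7, -127.1, 406.0]
tcp_rot: [3.141, 0.0, 1.129]
contact_force: [0.7, 0.2, 0.2]
grip_width: 41.7
finger_force: 0.0
```

Emit:
jog_arm([
  {"xyz":[0,0,0],"spin":-1},
  {"xyz":[0,0,0],"spin":-1},
  {"xyz":[0,0,0],"spin":-1},
  {"xyz":[0,0,0],"spin":-1},
  {"xyz":[0,0,0.2],"spin":-0.5},
  {"xyz":[0,0,0.3],"spin":0},
  {"xyz":[0,0,0.3],"spin":0},
  {"xyz":[0,0,0.14],"spin":0},
  {"xyz":[0,0,0],"spin":0},
  {"xyz":[0,0,0],"spin":0},
])

```text
time: 21.85
tool_pos: [580.1, -127.3, 331.9]
tcp_rot: [3.14, 0.001, 1.577]
contact_force: [0.0, -0.3, 0.4]
grip_width: 41.0
finger_force: 0.0
```

Emit:
jog_arm([
  {"xyz":[0,0,0],"spin":0},
  {"xyz":[0,0,0],"spin":0},
  {"xyz":[0,0,0],"spin":0},
  {"xyz":[0,0,0],"spin":0},
  {"xyz":[0,0,-0.1],"spin":0},
  {"xyz":[0,0,-0.3],"spin":0},
  {"xyz":[0,0,-0.4],"spin":0},
  {"xyz":[0,0,-0.3],"spin":0},
  {"xyz":[0,0,-0.1],"spin":0},
  {"xyz":[0,0,0],"spin":0},
], gripper=0)

```text
time: 23.1
tool_pos: [579.7, -127.1, 426.2]
tcp_rot: [-3.141, -0.0, 1.578]
contact_force: [-0.6, 0.3, -4.0]
grip_width: 14.8
finger_force: 29.9
```

Emit:
jog_arm([
  {"xyz":[0.3,-0.03,0],"spin":0},
  {"xyz":[0.5,-0.04,0],"spin":0},
  {"xyz":[0.5,-0.04,0],"spin":0},
  {"xyz":[0.45,-0.04,0],"spin":0},
  {"xyz":[0.3,-0.03,0],"spin":0},
  {"xyz":[0.11,-0.02,0],"spin":0},
  {"xyz":[0,0,0],"spin":-0.6},
  {"xyz":[0,0,0],"spin":-1},
  {"xyz":[0,0,0],"spin":-1},
  {"xyz":[0,0,0],"spin":-1},
])

```text
time: 24.35
tool_pos: [562.3, 45.2, 426.1]
tcp_rot: [-3.14, -0.0, 1.94]
contact_force: [-0.1, 0.1, -4.0]
grip_width: 15.3
finger_force: 29.9
```

Emit:
jog_arm([
  {"xyz":[0,0,0],"spin":-1},
  {"xyz":[0,0,0],"spin":-1},
  {"xyz":[0,0,0],"spin":-1},
  {"xyz":[0,0,0],"spin":-1},
  {"xyz":[0,0,0],"spin":-1},
  {"xyz":[0,0,0],"spin":-1},
  {"xyz":[0,0,0],"spin":-1},
  {"xyz":[0,0,0],"spin":-1},
  {"xyz":[0,0,0],"spin":-1},
  {"xyz":[0,0,0],"spin":-1},
])

```text
time: 25.6
tool_pos: [562.2, 45.2, 426.0]
tcp_rot: [-3.141, -0.001, 2.94]
contact_force: [-0.4, 0.3, -4.5]
grip_width: 15.3
finger_force: 29.9
```

Run:
```python
from h import *
o=bot.get_obs(); print(o['time'],o['tool_pos'],o['tcp_rot'],o['contact_force'])
c=bot.get_calibration('wrist'); im=bot.capture('wrist'); np.save('wrist8c.npy',c,allow_pickle=True); cv2.imwrite('pics/wrist8.png',im)
hsv=cv2.cvtColor(im,cv2.COLOR_BGR2HSV)
# rim: light grey, low saturation ellipse around expected place
m=cv2.inRange(hsv,(0,0,150),(180,50,255)); p=proj(c,[(564,44,426-126+88)])[0]; print('pred rim centre',p)
pts=[]
for a in np.radians(np.arange(0,360,4)):
    for r in range(150,60,-1):
        x,y=int(p[0]+r*np.cos(a)),int(p[1]+r*np.sin(a))
        if 0<=x<640 and 0<=y<290 and m[y,x]: pts.append((x,y)); break
pts=np.array(pts,np.float32); print(len(pts)); e=cv2.fitEllipseDirect(pts); print(e,onz(c,[e[0]],388))
```

```text
25.6 [562.2455368   45.23539318 426.01064567] [-3.14113182e+00 -1.30840001e-03  2.94047263e+00] [-0.36328396  0.29585763 -4.50778595]
pred rim centre [317.77309526 277.70709895]
23
((333.95184326171875, 232.72286987304688), (151.35597229003906, 253.96963500976562), 108.8343734741211) [[542.69166872  56.39992388 388.        ]]
```

Emit:
jog_arm([
  {"xyz":[0,0,0],"spin":-1},
  {"xyz":[0,0,0],"spin":-1},
  {"xyz":[-0.04,0,0],"spin":0},
  {"xyz":[0,0,0.1],"spin":0},
  {"xyz":[0,0,0.15],"spin":0},
  {"xyz":[0,0,0.12],"spin":0},
  {"xyz":[0,0,0.08],"spin":0},
  {"xyz":[0,0,0.06],"spin":0},
  {"xyz":[0,0,0.03],"spin":0},
  {"xyz":[0,0,0.02],"spin":0},
])

```text
time: 26.9
tool_pos: [565.7, 45.6, 382.0]
tcp_rot: [-3.141, 0.0, 3.138]
contact_force: [-0.5, -0.1, -3.1]
grip_width: 15.2
finger_force: 29.9
```

Emit:
jog_arm([
  {"xyz":[0,0,0.03],"spin":0},
  {"xyz":[0,0,0],"spin":0},
  {"xyz":[0,0,0],"spin":0},
  {"xyz":[0,0,-0.1],"spin":0},
  {"xyz":[0,0,-0.3],"spin":0},
  {"xyz":[0,0,-0.5],"spin":0},
  {"xyz":[0,0,-0.4],"spin":0},
  {"xyz":[0,0,0],"spin":1},
  {"xyz":[0,0,0],"spin":1},
  {"xyz":[0,0,0],"spin":1},
], gripper=45)

```text
time: 28.15
tool_pos: [565.7, 45.6, 484.3]
tcp_rot: [3.141, 0.001, 2.835]
contact_force: [0.2, 0.2, -0.5]
grip_width: 41.2
finger_force: 0.0
```

Emit:
jog_arm([
  {"xyz":[0,0,0],"spin":1},
  {"xyz":[0,0,0],"spin":1},
  {"xyz":[0,0,0],"spin":1},
  {"xyz":[0,0,0],"spin":1},
  {"xyz":[0,0,0],"spin":1},
  {"xyz":[0,0,0],"spin":1},
  {"xyz":[0,0,0],"spin":1},
  {"xyz":[0,0,0],"spin":1},
  {"xyz":[0,0,0],"spin":1},
  {"xyz":[0,0,0],"spin":1},
])

```text
time: 29.4
tool_pos: [565.7, 45.6, 484.3]
tcp_rot: [3.141, 0.0, 1.835]
contact_force: [0.2, -0.1, 0.2]
grip_width: 41.4
finger_force: 0.0
```

Emit:
jog_arm([
  {"xyz":[0,0,0],"spin":1},
  {"xyz":[0,0,0],"spin":1},
  {"xyz":[0,0,0],"spin":0.65},
  {"xyz":[-0.4,0,0],"spin":0},
  {"xyz":[-0.5,0,0],"spin":0},
  {"xyz":[0,0,0],"spin":0},
  {"xyz":[0,0,0],"spin":0},
  {"xyz":[0,0,0],"spin":0},
  {"xyz":[0,0,0],"spin":0},
  {"xyz":[0,0,0],"spin":0},
])

```text
time: 30.65
tool_pos: [565.8, -25.9, 483.6]
tcp_rot: [3.141, 0.0, 1.574]
contact_force: [-0.4, 0.4, -0.3]
grip_width: 41.4
finger_force: 0.0
```

Run:
```python
from h import *
o=bot.get_obs(); print(o['time'],o['tool_pos'],o['tcp_rot'])
c=bot.get_calibration('wrist'); im=bot.capture('wrist'); np.save('wrist9c.npy',c,allow_pickle=True); cv2.imwrite('pics/wrist9.png',im)
print(proj(c,[(565,-35.5,300),(565,43.5,345),(568,45,398)]))
```

```text
30.65 [565.8432028  -25.94494248 483.55846   ] [3.14149047e+00 1.06586072e-04 1.57358445e+00]
[[322.83693147 219.48305718]
 [323.25583476 123.78205672]
 [328.8153361  123.85327832]]
```

View pics/wrist9.png

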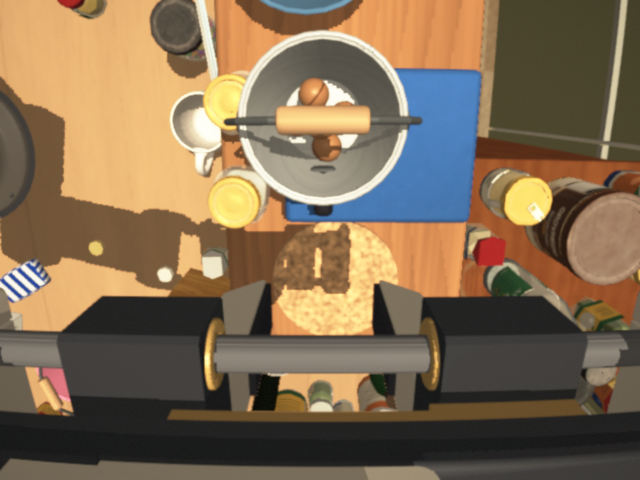

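Emit:
jog_arm([
  {"xyz":[0,0,0.5],"spin":0},
  {"xyz":[0,0,0.5],"spin":0},
  {"xyz":[0,0,0.5],"spin":0},
  {"xyz":[0,0,0.5],"spin":0},
  {"xyz":[0,0,0.3],"spin":0},
  {"xyz":[0,0,0.1],"spin":0},
  {"xyz":[0,0,0.06],"spin":0},
  {"xyz":[0,0,0.03],"spin":0},
  {"xyz":[0,0,0],"spin":0},
  {"xyz":[0,0,0],"spin":0},
])

```text
time: 31.95
tool_pos: [566.1, -26.5, 284.9]
tcp_rot: [3.141, 0.0, 1.573]
contact_force: [0.0, -0.3, -0.1]
grip_width: 41.4
finger_force: 0.0
```

Emit:
jog_arm([
  {"xyz":[0,0,0],"spin":0},
  {"xyz":[0,0,0],"spin":0},
  {"xyz":[0,0,0],"spin":0},
  {"xyz":[0,0,0],"spin":0},
  {"xyz":[0.04,0,-0.17],"spin":0},
  {"xyz":[0.09,0,-0.16],"spin":0},
  {"xyz":[0.11,0,-0.145],"spin":0},
  {"xyz":[0.13,0,-0.13],"spin":0},
  {"xyz":[0,0,0],"spin":0},
  {"xyz":[0,0,0],"spin":0},
], gripper=0)

```text
time: 33.2
tool_pos: [565.6, 3.2, 332.3]
tcp_rot: [-3.141, 0.0, 1.573]
contact_force: [-0.6, -0.6, -4.0]
grip_width: 16.0
finger_force: 30.0
```

Run:
```python
from h import *
o=bot.get_obs(); print(o['time'],o['tool_pos'],o['contact_force'],o['moment'],o['grip_width'])
c=bot.get_calibration('wrist'); im=bot.capture('wrist'); np.save('wrist10c.npy',c,allow_pickle=True); cv2.imwrite('pics/wrist10.png',im)
hsv=cv2.cvtColor(im,cv2.COLOR_BGR2HSV)
m=cv2.inRange(hsv,(8,70,200),(25,180,255)); m[280:]=0; m=cv2.morphologyEx(m,cv2.MORPH_OPEN,np.ones((7,7)))
for k in cv2.findContours(m,cv2.RETR_EXTERNAL,cv2.CHAIN_APPROX_NONE)[0]:
    if cv2.contourArea(k)>800: print(cv2.contourArea(k),cv2.boundingRect(k))
def P(th,cy=45.5):
    e=np.array([565.7,cy+36,257.]); c_,s_=np.cos(th),np.sin(th); f=lambda x,z:e+np.array([0,(x-36)*c_+z*s_,-(x-36)*s_+z*c_])
    return proj(c,[f(56,88),f(-56,88),f(5,142),f(0,0)]).round()
for d in (0,15,30,45): print(d,P(np.radians(d)).tolist())
```

```text
33.2 [565.59564878   3.22408196 332.28531435] [-0.56575932 -0.61860496 -4.02463093] [-0.28789083 -0.0827564   0.03073113] 15.958105322657412
1834.0 (573, 240, 60, 40)
8080.5 (0, 138, 106, 95)
70334.0 (0, 0, 587, 157)
0 [[327.0, 47.0], [326.0, 353.0], [329.0, 250.0], [325.0, 177.0]]
15 [[327.0, -19.0], [327.0, 320.0], [330.0, 74.0], [325.0, 178.0]]
30 [[327.0, -65.0], [328.0, 244.0], [330.0, -114.0], [325.0, 173.0]]
45 [[327.0, -87.0], [328.0, 122.0], [330.0, -228.0], [325.0, 164.0]]
```

Run:
```python
from h import *
im=cv2.imread('pics/wrist10.png'); hsv=cv2.cvtColor(im,cv2.COLOR_BGR2HSV)
for x in (270,327,385,440): print(x,[tuple(int(v) for v in hsv[y,x]) for y in range(4,300,12)])
```

```text
270 [(19, 41, 99), (22, 39, 99), (15, 132, 223), (16, 127, 235), (17, 125, 240), (17, 124, 244), (18, 120, 248), (20, 115, 251), (19, 120, 249), (18, 121, 245), (17, 124, 241), (16, 129, 232), (15, 132, 209), (15, 133, 175), (18, 54, 113), (22, 39, 119), (22, 41, 154), (21, 42, 159), (21, 42, 159), (20, 42, 162), (23, 40, 158), (22, 41, 161), (21, 43, 159), (22, 39, 97), (21, 37, 96)]
327 [(23, 38, 87), (23, 38, 87), (15, 133, 221), (16, 128, 234), (17, 126, 241), (17, 123, 243), (19, 118, 248), (20, 115, 251), (19, 119, 249), (18, 121, 246), (17, 124, 241), (16, 128, 233), (15, 132, 214), (15, 132, 178), (14, 141, 107), (13, 148, 110), (12, 169, 115), (24, 37, 225), (22, 41, 154), (30, 29, 53), (21, 37, 118), (21, 40, 153), (22, 40, 120), (21, 40, 103), (21, 42, 104)]
385 [(23, 38, 80), (25, 35, 81), (15, 133, 217), (16, 129, 233), (17, 128, 240), (17, 123, 243), (19, 119, 248), (20, 115, 250), (19, 118, 249), (18, 120, 246), (17, 124, 242), (16, 129, 234), (15, 133, 215), (15, 130, 182), (18, 57, 111), (20, 40, 126), (23, 40, 128), (22, 42, 133), (21, 41, 131), (20, 41, 137), (21, 42, 140), (22, 41, 138), (20, 43, 137), (24, 38, 95), (23, 41, 100)]
440 [(23, 40, 77), (23, 39, 79), (15, 132, 207), (16, 130, 231), (16, 128, 238), (17, 125, 241), (19, 120, 248), (20, 115, 251), (19, 118, 249), (18, 120, 246), (17, 124, 242), (16, 128, 235), (15, 133, 216), (15, 130, 186), (17, 71, 100), (20, 40, 115), (22, 41, 117), (22, 39, 119), (21, 42, 121), (23, 41, 123), (22, 39, 124), (22, 38, 127), (23, 40, 129), (21, 40, 129), (24, 39, 97)]
```

Run:
```python
from h import *
c9=np.load('wrist9c.npy',allow_pickle=True).item(); s=onz(c9,[(323,120)],398)[0]; print('sleeve9',s)
lx=s[1]-45.5
c=np.load('wrist10c.npy',allow_pickle=True).item(); o=bot.get_obs(); t=o['tool_pos']
g=np.array([t[0],t[1],t[2]+7])
for d in (0,5,10,15,20,30):
    th=np.radians(d); f=lambda x,z:g+np.array([0,(x+72)*np.cos(th)+(z-35)*np.sin(th),-(x+72)*np.sin(th)+(z-35)*np.cos(th)])
    print(d,proj(c,[f(lx,142),f(0,2),f(-30,0),f(56,88),f(-42,33)])[:,1].round(), 'footedge z',f(36,0)[2].round(1))
print(o['time'],t,o['contact_force'])
```

```text
sleeve9 [564.73145766  47.10331295 398.        ]
0 [ 156.  126.  194. -133.  242.] footedge z 304.1
5 [  71.  133.  200. -126.  241.] footedge z 294.8
10 [   8.  140.  206. -115.  240.] footedge z 285.9
15 [ -35.  148.  212. -103.  240.] footedge z 277.3
20 [-62. 157. 219. -88. 240.] footedge z 269.3
30 [-85. 176. 234. -56. 243.] footedge z 254.8
33.25 [565.55302948   3.06325674 332.09802963] [ 0.03721349 -0.76974561 -4.0579921 ]
```

Emit:
jog_arm([
  {"xyz":[0,0,0],"spin":0},
  {"xyz":[0,0,0],"spin":0},
  {"xyz":[0,0,0],"spin":0},
  {"xyz":[0,0,0],"spin":0},
  {"xyz":[0,0,0],"spin":0},
  {"xyz":[0,0,0],"spin":0},
  {"xyz":[0,0,0],"spin":0},
  {"xyz":[0,0,0],"spin":0},
  {"xyz":[0,0,0],"spin":0},
  {"xyz":[0,0,0],"spin":0},
], gripper=16)

```text
time: 34.5
tool_pos: [565.8, 3.2, 332.7]
tcp_rot: [-3.142, 0.0, 1.573]
contact_force: [0.5, -0.1, -3.2]
grip_width: 15.6
finger_force: 30.0
```

```bash
cat > look.py <<'E'
from h import *
o=bot.get_obs(); print(o['time'],o['tool_pos'].round(1),o['contact_force'].round(2),o['moment'].round(3),round(o['grip_width'],2),round(o['finger_force'],2))
c=bot.get_calibration('wrist'); im=bot.capture('wrist'); cv2.imwrite('pics/wl_%d.png'%(o['time']*100),im)
hsv=cv2.cvtColor(im,cv2.COLOR_BGR2HSV)
print('col300',[(y,)+tuple(int(v) for v in hsv[y,300]) for y in range(4,300,15)])
nut=cv2.inRange(hsv,(8,100,40),(19,230,255)); nut[:, :200]=0; nut[:,450:]=0; nut[290:]=0
print('nutpix',cv2.countNonZero(nut))
t=o['tool_pos']; g=np.array([t[0],t[1],t[2]+7])
for d in (0,10,20,30,45,60,75,90,100):
    th=np.radians(d); f=lambda x,z:g+np.array([0,(x+72)*np.cos(th)+(z-35)*np.sin(th),-(x+72)*np.sin(th)+(z-35)*np.cos(th)])
    print(d,'sleeve,floor,rimfar,rimnear',proj(c,[f(1.6,142),f(0,3),f(56,88),f(-56,88)])[:,1].round(),'foot z',f(36,0)[1:].round(),'lip',f(56,88)[1:].round())
E
python3 look.py
```

```text
34.5 [565.8   3.2 332.7] [ 0.54 -0.14 -3.19] [-0.315 -0.107 -0.026] 15.62 30.0
col300 [(4, 21, 39, 92), (19, 16, 86, 127), (34, 16, 130, 231), (49, 17, 126, 240), (64, 17, 124, 245), (79, 19, 119, 249), (94, 20, 113, 250), (109, 18, 120, 246), (124, 17, 125, 241), (139, 16, 130, 228), (154, 14, 133, 195), (169, 15, 130, 108), (184, 18, 51, 115), (199, 24, 25, 245), (214, 21, 42, 162), (229, 23, 40, 133), (244, 22, 40, 140), (259, 22, 41, 154), (274, 22, 41, 157), (289, 22, 41, 154)]
nutpix 36699
0 sleeve,floor,rimfar,rimnear [ 154.  125. -135.  354.] foot z [111. 305.] lip [131. 393.]
10 sleeve,floor,rimfar,rimnear [   7.  140. -116.  317.] foot z [103. 286.] lip [138. 370.]
20 sleeve,floor,rimfar,rimnear [-64. 156. -89. 281.] foot z [ 93. 270.] lip [142. 346.]
30 sleeve,floor,rimfar,rimnear [-86. 175. -56. 249.] foot z [ 79. 255.] lip [141. 322.]
45 sleeve,floor,rimfar,rimnear [-75. 205.  -4. 210.] foot z [ 55. 239.] lip [131. 287.]
60 sleeve,floor,rimfar,rimnear [-40. 238.  48. 186.] foot z [ 27. 229.] lip [113. 255.]
75 sleeve,floor,rimfar,rimnear [  4. 272. 100. 175.] foot z [ -3. 226.] lip [ 87. 230.]
90 sleeve,floor,rimfar,rimnear [ 51. 308. 150. 176.] foot z [-32. 232.] lip [ 56. 212.]
100 sleeve,floor,rimfar,rimnear [ 83. 332. 183. 181.] foot z [-50. 239.] lip [ 33. 204.]
```

Emit:
jog_arm([
  {"xyz":[-0.13,0,0.13],"spin":0},
  {"xyz":[-0.11,0,0.145],"spin":0},
  {"xyz":[-0.09,0,0.16],"spin":0},
  {"xyz":[-0.04,0,0.1],"spin":0},
  {"xyz":[0,0,0.05],"spin":0},
  {"xyz":[0,0,0.02],"spin":0},
  {"xyz":[0,0,0],"spin":0},
  {"xyz":[0,0,0],"spin":0},
  {"xyz":[0,0,0],"spin":0},
  {"xyz":[0,0,0],"spin":0},
])

```text
time: 35.8
tool_pos: [566.0, -26.5, 284.5]
tcp_rot: [3.141, 0.0, 1.573]
contact_force: [-0.5, -5.5, 2.8]
grip_width: 15.6
finger_force: 30.0
```

Emit:
jog_arm([
  {"xyz":[0,0,0],"spin":0},
  {"xyz":[0,0,0],"spin":0},
  {"xyz":[0,0,0],"spin":0},
  {"xyz":[0,0,-0.06],"spin":0},
  {"xyz":[-0.07,0,-0.06],"spin":0},
  {"xyz":[0,0,0],"spin":0},
  {"xyz":[0,0,0],"spin":0},
  {"xyz":[0,0,0],"spin":0},
  {"xyz":[0,0,0],"spin":0},
  {"xyz":[0,0,0],"spin":0},
], gripper=35)

```text
time: 37.05
tool_pos: [565.8, -32.0, 293.9]
tcp_rot: [-3.142, 0.0, 1.573]
contact_force: [-0.2, -0.6, 0.1]
grip_width: 32.1
finger_force: 0.0
```

Emit:
jog_arm([
  {"xyz":[0,0,0],"spin":0},
  {"xyz":[0,0,0],"spin":0},
  {"xyz":[0,0,0],"spin":0},
  {"xyz":[0.07,0,-0.175],"spin":0},
  {"xyz":[0.1,0,-0.165],"spin":0},
  {"xyz":[0,0,0],"spin":0},
  {"xyz":[0,0,0],"spin":0},
  {"xyz":[0,0,0],"spin":0},
  {"xyz":[0,0,0],"spin":0},
  {"xyz":[0,0,0],"spin":0},
], gripper=0)

```text
time: 38.3
tool_pos: [565.8, -18.7, 321.1]
tcp_rot: [-3.142, 0.0, 1.572]
contact_force: [0.0, -2.2, -0.7]
grip_width: 15.0
finger_force: 30.0
```

```bash
python3 look.py
```

```text
38.3 [565.8 -18.7 321.1] [ 0.04 -2.23 -0.66] [-0.509 -0.136 -0.005] 14.96 30.0
col300 [(4, 14, 125, 94), (19, 22, 42, 135), (34, 20, 41, 136), (49, 22, 42, 139), (64, 13, 155, 220), (79, 14, 151, 230), (94, 12, 154, 73), (109, 13, 150, 107), (124, 13, 156, 159), (139, 20, 40, 126), (154, 25, 13, 252), (169, 27, 9, 254), (184, 26, 7, 254), (199, 30, 5, 254), (214, 21, 39, 110), (229, 21, 42, 129), (244, 22, 38, 126), (259, 20, 41, 111), (274, 27, 10, 254), (289, 0, 9, 27)]
nutpix 14666
0 sleeve,floor,rimfar,rimnear [ 155.  125. -134.  354.] foot z [ 89. 293.] lip [109. 381.]
10 sleeve,floor,rimfar,rimnear [   7.  140. -116.  317.] foot z [ 82. 275.] lip [117. 358.]
20 sleeve,floor,rimfar,rimnear [-64. 156. -89. 281.] foot z [ 71. 258.] lip [120. 334.]
30 sleeve,floor,rimfar,rimnear [-86. 175. -56. 249.] foot z [ 57. 244.] lip [119. 310.]
45 sleeve,floor,rimfar,rimnear [-75. 205.  -4. 210.] foot z [ 33. 227.] lip [109. 275.]
60 sleeve,floor,rimfar,rimnear [-40. 238.  48. 186.] foot z [  5. 217.] lip [ 91. 244.]
75 sleeve,floor,rimfar,rimnear [  4. 272. 100. 175.] foot z [-25. 215.] lip [ 66. 218.]
90 sleeve,floor,rimfar,rimnear [ 51. 308. 150. 176.] foot z [-54. 220.] lip [ 34. 200.]
100 sleeve,floor,rimfar,rimnear [ 83. 332. 183. 181.] foot z [-72. 228.] lip [ 11. 193.]
```

Emit:
jog_arm([
  {"xyz":[0.12,0,-0.15],"spin":0},
  {"xyz":[0.14,0,-0.13],"spin":0},
  {"xyz":[0.155,0,-0.115],"spin":0},
  {"xyz":[0.17,0,-0.09],"spin":0},
  {"xyz":[0.18,0,-0.07],"spin":0},
  {"xyz":[0.185,0,-0.045],"spin":0},
  {"xyz":[0.13,0,0],"spin":0},
  {"xyz":[0.13,0,0],"spin":0},
  {"xyz":[0.13,0,0],"spin":0},
  {"xyz":[0.13,0,0],"spin":0},
])

```text
time: 39.6
tool_pos: [565.9, 100.0, 370.3]
tcp_rot: [3.139, -0.0, 1.573]
contact_force: [-0.4, -0.6, 2.7]
grip_width: 14.8
finger_force: 30.0
```

```bash
cat >> look.py <<'E'
ct=bot.get_calibration('scene'); s=bot.capture('scene'); cv2.imwrite('pics/sc_%d.png'%(o['time']*100),s)
hs=cv2.cvtColor(s,cv2.COLOR_BGR2HSV); ref=cv2.imread('pics/scene0.png')
q=cv2.inRange(hs,(5,80,30),(20,255,255)); w=np.zeros_like(q); cv2.ellipse(w,(197,188),(33,20),0,0,360,255,-1)
q&=w; r=cv2.inRange(cv2.cvtColor(ref,cv2.COLOR_BGR2HSV),(5,80,30),(20,255,255))&w
print('brown in dish (scene): now',cv2.countNonZero(q),'start',cv2.countNonZero(r))
n,_,st,ce=cv2.connectedComponentsWithStats(q); print([(int(a[4]),tuple(b.round())) for a,b in zip(st[1:],ce[1:]) if a[4]>8])
E
python3 look.py
```

```text
39.6 [565.9 100.  370.3] [-0.39 -0.62  2.72] [-0.282 -0.13  -0.042] 14.83 30.0
col300 [(4, 101, 90, 213), (19, 20, 115, 250), (34, 15, 132, 219), (49, 17, 16, 113), (64, 101, 89, 210), (79, 100, 88, 209), (94, 100, 87, 91), (109, 100, 90, 202), (124, 23, 33, 235), (139, 25, 18, 251), (154, 23, 23, 249), (169, 24, 22, 249), (184, 23, 34, 230), (199, 24, 40, 223), (214, 24, 38, 226), (229, 25, 37, 226), (244, 24, 39, 224), (259, 22, 42, 133), (274, 21, 31, 57), (289, 120, 10, 26)]
nutpix 12663
0 sleeve,floor,rimfar,rimnear [ 154.  126. -134.  354.] foot z [208. 342.] lip [228. 430.]
10 sleeve,floor,rimfar,rimnear [   7.  140. -116.  317.] foot z [200. 324.] lip [235. 407.]
20 sleeve,floor,rimfar,rimnear [-64. 156. -89. 281.] foot z [189. 308.] lip [238. 383.]
30 sleeve,floor,rimfar,rimnear [-86. 175. -56. 249.] foot z [176. 293.] lip [237. 359.]
45 sleeve,floor,rimfar,rimnear [-75. 205.  -4. 210.] foot z [152. 276.] lip [228. 324.]
60 sleeve,floor,rimfar,rimnear [-40. 238.  48. 186.] foot z [124. 266.] lip [210. 293.]
75 sleeve,floor,rimfar,rimnear [  4. 272. 100. 175.] foot z [ 94. 264.] lip [184. 267.]
90 sleeve,floor,rimfar,rimnear [ 51. 308. 150. 176.] foot z [ 65. 269.] lip [153. 249.]
100 sleeve,floor,rimfar,rimnear [ 84. 332. 184. 181.] foot z [ 47. 277.] lip [130. 242.]
brown in dish (scene): now 0 start 2
[]
```

Emit:
jog_arm([
  {"xyz":[0.06,0,-0.06],"spin":0},
  {"xyz":[0.1,0,-0.06],"spin":0},
  {"xyz":[0.1,0,-0.04],"spin":0},
  {"xyz":[0.06,0,0],"spin":0},
  {"xyz":[0,0,0],"spin":0},
  {"xyz":[0,0,0],"spin":0},
  {"xyz":[0,0,0],"spin":0},
  {"xyz":[0,0,0],"spin":0},
  {"xyz":[0,0,0],"spin":0},
  {"xyz":[0,0,0],"spin":0},
])

```text
time: 40.95
tool_pos: [565.5, 124.7, 381.9]
tcp_rot: [3.141, 0.0, 1.573]
contact_force: [-0.3, 0.8, -4.0]
grip_width: 15.1
finger_force: 30.0
```

```bash
python3 look.py | sed '/floor,rimfar/d'
python3 - <<'E'
from h import *
import glob
f=sorted(glob.glob('pics/wl_*.png'))[-1]; im=cv2.imread(f); hsv=cv2.cvtColor(im,cv2.COLOR_BGR2HSV)
nut=cv2.inRange(hsv,(8,100,60),(19,230,255)); nut[285:]=0; nut=cv2.morphologyEx(nut,cv2.MORPH_OPEN,np.ones((5,5)))
n,_,st,ce=cv2.connectedComponentsWithStats(nut); print(f,[(a.tolist(),b.round().tolist()) for a,b in zip(st[1:],ce[1:]) if a[4]>150])
c=bot.get_calibration('wrist'); print('dish centre/edges px',proj(c,[(551,206,220),(551,131,249),(551,281,249),(476,206,249),(626,206,249)]).round().tolist())
E
```

```text
40.95 [565.5 124.7 381.9] [-0.27  0.77 -3.97] [-0.131 -0.073  0.048] 15.06 29.99
col300 [(4, 101, 91, 84), (19, 22, 107, 253), (34, 16, 130, 227), (49, 102, 71, 90), (64, 101, 90, 201), (79, 11, 27, 103), (94, 101, 87, 91), (109, 102, 57, 173), (124, 25, 19, 250), (139, 22, 28, 244), (154, 13, 155, 215), (169, 13, 156, 178), (184, 23, 35, 230), (199, 25, 39, 222), (214, 24, 40, 225), (229, 25, 38, 226), (244, 23, 40, 223), (259, 24, 39, 224), (274, 24, 26, 50), (289, 0, 0, 25)]
nutpix 18826
brown in dish (scene): now 348 start 2
[(233, (np.float64(183.0), np.float64(195.0))), (109, (np.float64(207.0), np.float64(194.0)))]
pics/wl_4095.png [([0, 0, 239, 285, 39471], [90.0, 150.0]), ([269, 0, 371, 285, 33235], [484.0, 147.0]), ([265, 23, 114, 76, 3528], [319.0, 50.0]), ([407, 55, 33, 86, 1716], [423.0, 102.0]), ([178, 107, 15, 21, 219], [186.0, 118.0]), ([285, 110, 21, 9, 156], [295.0, 114.0]), ([190, 133, 56, 132, 3518], [213.0, 212.0]), ([292, 138, 41, 38, 1274], [312.0, 157.0])]
dish centre/edges px [[304.0, 106.0], [304.0, 216.0], [302.0, -16.0], [191.0, 107.0], [415.0, 107.0]]
```

Emit:
jog_arm([
  {"xyz":[0,0,-0.35],"spin":0},
  {"xyz":[0,0,-0.03],"spin":0},
  {"xyz":[0,0,0.1],"spin":0},
  {"xyz":[0,0,0.12],"spin":0},
  {"xyz":[0,0,-0.3],"spin":0},
  {"xyz":[0,0,0],"spin":0},
  {"xyz":[0,0,0],"spin":0},
  {"xyz":[0,0,0],"spin":0},
  {"xyz":[0,0,0],"spin":0},
  {"xyz":[0,0,0],"spin":0},
])

```text
time: 42.3
tool_pos: [565.5, 124.8, 418.5]
tcp_rot: [-3.141, 0.0, 1.573]
contact_force: [0.3, -0.9, -3.0]
grip_width: 15.1
finger_force: 30.0
```

```bash
python3 look.py
python3 - <<'E'
from h import *
import glob
c=bot.get_calibration('wrist')
f=sorted(glob.glob('pics/wl_*.png'))[-1]; im=cv2.imread(f); hsv=cv2.cvtColor(im,cv2.COLOR_BGR2HSV)
nut=cv2.inRange(hsv,(8,125,40),(15,230,255)); nut[285:]=0; nut[:,:170]=0; nut[:,450:]=0;nut=cv2.morphologyEx(nut,cv2.MORPH_OPEN,np.ones((5,5)))
n,_,st,ce=cv2.connectedComponentsWithStats(nut)
for a,b in zip(st[1:],ce[1:]):
    if a[4]>150: print(a.tolist(),b.round().tolist(),'at z220',onz(c,[b],220)[0].round())
print('nut px dia at z220:',26*K(c)[0][0,0]/((np.array([551,206,220])-c['eye'])@rot(c)[:,2]))
# scene: nuts in dish
s=cv2.imread(sorted(glob.glob('pics/sc_*.png'))[-1]); ct=bot.get_calibration('scene'); hs=cv2.cvtColor(s,cv2.COLOR_BGR2HSV)
q=cv2.inRange(hs,(4,100,30),(18,255,255)); w=np.zeros_like(q); cv2.ellipse(w,(197,188),(36,24),0,0,360,255,-1); q&=w
n,_,st,ce=cv2.connectedComponentsWithStats(q); print('scene',[(a.tolist(),onz(ct,[b],220)[0].round().tolist()) for a,b in zip(st[1:],ce[1:]) if a[4]>30])
print('nut dia scene px',26*K(ct)[0][0,0]/((np.array([551,206,220])-ct['eye'])@rot(ct)[:,2]))
E
```

```text
42.3 [565.5 124.8 418.5] [ 0.34 -0.89 -2.96] [-0.115 -0.111  0.008] 15.14 29.99
col300 [(4, 101, 85, 111), (19, 22, 106, 253), (34, 16, 131, 228), (49, 101, 90, 176), (64, 100, 89, 206), (79, 12, 121, 156), (94, 13, 152, 109), (109, 101, 86, 89), (124, 25, 18, 251), (139, 25, 19, 251), (154, 24, 20, 249), (169, 26, 20, 250), (184, 24, 34, 230), (199, 24, 39, 224), (214, 23, 38, 227), (229, 24, 38, 228), (244, 24, 40, 225), (259, 23, 39, 227), (274, 30, 25, 51), (289, 30, 9, 27)]
nutpix 19949
0 sleeve,floor,rimfar,rimnear [ 154.  125. -135.  354.] foot z [233. 390.] lip [253. 478.]
10 sleeve,floor,rimfar,rimnear [   7.  140. -117.  317.] foot z [225. 372.] lip [260. 455.]
20 sleeve,floor,rimfar,rimnear [-64. 156. -89. 281.] foot z [214. 356.] lip [263. 431.]
30 sleeve,floor,rimfar,rimnear [-86. 175. -56. 249.] foot z [201. 341.] lip [262. 407.]
45 sleeve,floor,rimfar,rimnear [-76. 205.  -4. 210.] foot z [176. 324.] lip [253. 372.]
60 sleeve,floor,rimfar,rimnear [-41. 238.  48. 186.] foot z [148. 314.] lip [235. 341.]
75 sleeve,floor,rimfar,rimnear [  4. 272. 100. 175.] foot z [119. 31
[... 320 characters left out ...]
(196.0)))]
[196, 0, 76, 81, 2440] [218.0, 25.0] at z220 [482. 269. 220.]
[335, 0, 115, 97, 4004] [416.0, 27.0] at z220 [638. 268. 220.]
[267, 34, 108, 32, 1478] [319.0, 45.0] at z220 [561. 254. 220.]
[387, 40, 52, 101, 2562] [416.0, 94.0] at z220 [640. 216. 220.]
[295, 76, 29, 31, 694] [309.0, 91.0] at z220 [553. 218. 220.]
[332, 83, 30, 30, 669] [346.0, 98.0] at z220 [583. 213. 220.]
[402, 143, 48, 101, 2880] [431.0, 207.0] at z220 [659. 122. 220.]
[205, 172, 35, 78, 1579] [220.0, 213.0] at z220 [475. 117. 220.]
nut px dia at z220: 32.219294427709364
scene [([187, 179, 27, 22, 415], [564.0, 200.0, 220.0]), ([171, 191, 12, 12, 114], [561.0, 250.0, 220.0])]
nut dia scene px 12.504882513037389
```

Emit:
jog_arm([
  {"xyz":[0,0,-0.3],"spin":0},
  {"xyz":[-0.4,0.09,0],"spin":0},
  {"xyz":[-0.6,0.14,0],"spin":0},
  {"xyz":[-0.6,0.14,0],"spin":0},
  {"xyz":[-0.6,0.14,0],"spin":0},
  {"xyz":[-0.6,0.14,0],"spin":0},
  {"xyz":[-0.42,0.1,0],"spin":0},
  {"xyz":[0,0,0],"spin":0.7},
  {"xyz":[0,0,0],"spin":1},
  {"xyz":[0,0,0],"spin":1},
])

```text
time: 43.65
tool_pos: [626.1, -133.0, 442.5]
tcp_rot: [-3.141, 0.0, 1.299]
contact_force: [0.3, 0.0, -3.4]
grip_width: 15.5
finger_force: 30.0
```

Emit:
jog_arm([
  {"xyz":[0,0,0],"spin":1},
  {"xyz":[0,0,0],"spin":1},
  {"xyz":[0,0,0],"spin":1},
  {"xyz":[0,0,0],"spin":1},
  {"xyz":[0,0,0],"spin":1},
  {"xyz":[0,0,0],"spin":1},
  {"xyz":[0,0,0],"spin":1},
  {"xyz":[0,0,0],"spin":1},
  {"xyz":[0,0,0],"spin":1},
  {"xyz":[0,0,0],"spin":1},
])

```text
time: 44.9
tool_pos: [626.1, -132.7, 442.6]
tcp_rot: [-3.142, 0.0, 0.3]
contact_force: [-0.5, 0.2, -3.5]
grip_width: 15.0
finger_force: 30.0
```

Run:
```python
from h import *
o=bot.get_obs(); print(o['time'],o['tool_pos'].round(1),o['tcp_rot'].round(3),o['contact_force'].round(2),o['grip_width'].round(2))
for n in ('top','scene'):
    c=bot.get_calibration(n); s=bot.capture(n); cv2.imwrite(f'pics/{n}9.png',s); hs=cv2.cvtColor(s,cv2.COLOR_BGR2HSV)
    q=cv2.inRange(hs,(3,80,30),(19,255,255)); ctr=proj(c,[(551,206,220)])[0]; w=np.zeros_like(q)
    poly=proj(c,[(551+66*np.cos(a),206+66*np.sin(a),235) for a in np.linspace(0,6.28,40)]).astype(int); cv2.fillPoly(w,[poly],255); q&=w
    k,_,st,ce=cv2.connectedComponentsWithStats(q)
    print(n,'nut px area',round(np.pi/4*(26*K(c)[0][0,0]/((np.array([551,206,220])-c['eye'])@rot(c)[:,2]))**2),[(a.tolist(),onz(c,[b],220)[0].round().tolist()) for a,b in zip(st[1:],ce[1:]) if a[4]>15])
```

```text
Traceback (most recent call last):
AttributeError: 'float' object has no attribute 'round'
```

```bash
cat > dish.py <<'E'
from h import *
o=bot.get_obs(); print(o['time'],o['tool_pos'].round(1),o['tcp_rot'].round(3),o['contact_force'].round(2),round(o['grip_width'],2))
for n in ('top','scene'):
    c=bot.get_calibration(n); s=bot.capture(n); cv2.imwrite(f'pics/{n}_{int(o["time"]*100)}.png',s); hs=cv2.cvtColor(s,cv2.COLOR_BGR2HSV)
    q=cv2.inRange(hs,(3,80,30),(19,255,255)); w=np.zeros_like(q)
    poly=proj(c,[(551+66*np.cos(a),206+66*np.sin(a),235) for a in np.linspace(0,6.28,40)]).astype(int); cv2.fillPoly(w,[poly],255); q&=w
    k,_,st,ce=cv2.connectedComponentsWithStats(q)
    print(n,'nut px area',round(np.pi/4*(26*K(c)[0][0,0]/((np.array([551,206,220])-c['eye'])@rot(c)[:,2]))**2),[(a.tolist(),onz(c,[b],220)[0].round().tolist()) for a,b in zip(st[1:],ce[1:]) if a[4]>15])
E
python3 dish.py
```

```text
44.9 [ 626.1 -132.7  442.6] [-3.142  0.     0.3  ] [-0.5   0.16 -3.45] 14.95
top nut px area 91 [([199, 159, 21, 13, 172], [583.0, 195.0, 220.0]), ([181, 169, 11, 11, 88], [563.0, 249.0, 220.0]), ([196, 173, 21, 13, 168], [549.0, 201.0, 220.0])]
scene nut px area 123 [([188, 179, 26, 23, 445], [564.0, 199.0, 220.0]), ([171, 191, 12, 12, 117], [561.0, 250.0, 220.0])]
```

Emit:
jog_arm([
  {"xyz":[0,0,0.25],"spin":1},
  {"xyz":[0,0,0.25],"spin":1},
  {"xyz":[0,0,0.25],"spin":1},
  {"xyz":[-0.15,0,0.2],"spin":0},
  {"xyz":[0,0,0.2],"spin":0},
  {"xyz":[0,0,0.15],"spin":0},
  {"xyz":[0,0,0.1],"spin":0},
  {"xyz":[0,0,0.07],"spin":0},
  {"xyz":[0,0,0.04],"spin":0},
  {"xyz":[0,0,0],"spin":0},
])

```text
time: 46.25
tool_pos: [614.2, -132.8, 322.7]
tcp_rot: [3.141, -0.001, 0.003]
contact_force: [-0.8, -0.8, -0.3]
grip_width: 15.2
finger_force: 30.0
```

```bash
python3 look.py | sed '/brown/,$d'
```

```text
46.25 [ 614.2 -132.8  322.7] [-0.77 -0.79 -0.27] [0.063 0.258 0.005] 15.19 30.0
col300 [(4, 1, 194, 187), (19, 22, 106, 253), (34, 18, 121, 245), (49, 12, 179, 154), (64, 13, 155, 161), (79, 14, 151, 238), (94, 13, 154, 224), (109, 14, 151, 235), (124, 23, 30, 238), (139, 23, 24, 245), (154, 23, 26, 241), (169, 23, 25, 243), (184, 24, 25, 242), (199, 24, 30, 238), (214, 22, 29, 240), (229, 24, 26, 241), (244, 21, 40, 126), (259, 22, 38, 126), (274, 25, 27, 56), (289, 0, 18, 28)]
nutpix 34597
0 sleeve,floor,rimfar,rimnear [555. 277. 377. 394.] foot z [-25. 295.] lip [ -5. 383.]
10 sleeve,floor,rimfar,rimnear [488. 268. 339. 385.] foot z [-33. 276.] lip [  2. 360.]
20 sleeve,floor,rimfar,rimnear [431. 261. 310. 374.] foot z [-43. 260.] lip [  6. 336.]
30 sleeve,floor,rimfar,rimnear [385. 255. 287. 362.] foot z [-57. 245.] lip [  5. 312.]
45 sleeve,floor,rimfar,rimnear [332. 249. 261. 342.] foot z [-81. 229.] lip [ -5. 277.]
60 sleeve,floor,rimfar,rimnear [294. 247. 243. 323.] foot z [-109.  219.] lip [-23. 245.]
75 sleeve,floor,rimfar,rimnear [267. 247. 231. 306.] foot z [-139.  216.] lip [-48. 220.]
90 sleeve,floor,rimfar,rimnear [249. 250. 224. 291.] foot z [-168.  222.] lip [-80. 202.]
100 sleeve,floor,rimfar,rimnear [240. 254. 221. 283.] foot z [-186.  229.] lip [-103.  194.]
```

Emit:
jog_arm([
  {"xyz":[0,0,0.05],"spin":0},
  {"xyz":[-0.09,0,0],"spin":0},
  {"xyz":[-0.09,0,0],"spin":0},
  {"xyz":[-0.19,0,0.015],"spin":0},
  {"xyz":[-0.19,0,0.04],"spin":0},
  {"xyz":[-0.18,0,0.06],"spin":0},
  {"xyz":[-0.17,0,0.085],"spin":0},
  {"xyz":[-0.16,0,0.11],"spin":0},
  {"xyz":[0,0,0],"spin":0},
  {"xyz":[0,0,0],"spin":0},
])

```text
time: 47.6
tool_pos: [527.7, -133.5, 296.0]
tcp_rot: [3.139, -0.002, 0.002]
contact_force: [-7.8, 0.5, 13.0]
grip_width: 15.7
finger_force: 30.0
```

```bash
sed -i 's/f=lambda x,z:g+np.array(\[0,\(.*\),-(x+72)/f=lambda x,z:g+np.array([\1,0,-(x+72)/; s/foot z.*$/foot\x27,f(36,0)[[0,2]].round())/' look.py; python3 look.py | grep -v brown
```

```text
47.6 [ 527.7 -133.5  296. ] [-7.83  0.52 13.01] [-0.005  1.519  0.035] 15.68 30.05
col300 [(4, 21, 42, 184), (19, 22, 40, 183), (34, 22, 42, 183), (49, 21, 39, 110), (64, 21, 42, 186), (79, 21, 42, 189), (94, 22, 42, 189), (109, 21, 40, 193), (124, 21, 42, 186), (139, 23, 25, 242), (154, 23, 25, 243), (169, 23, 24, 245), (184, 23, 26, 243), (199, 20, 41, 131), (214, 21, 40, 133), (229, 25, 18, 250), (244, 22, 34, 113), (259, 25, 32, 48), (274, 13, 152, 119), (289, 165, 20, 26)]
nutpix 13206
0 sleeve,floor,rimfar,rimnear [ 125.  118. -149.  343.] foot [636. 268.]
10 sleeve,floor,rimfar,rimnear [ -18.  133. -128.  307.] foot [628. 250.]
20 sleeve,floor,rimfar,rimnear [-83. 150. -99. 271.] foot [617. 233.]
30 sleeve,floor,rimfar,rimnear [-102.  169.  -65.  239.] foot [604. 219.]
45 sleeve,floor,rimfar,rimnear [-87. 200. -11. 201.] foot [579. 202.]
60 sleeve,floor,rimfar,rimnear [-49. 233.  42. 177.] foot [551. 192.]
75 sleeve,floor,rimfar,rimnear [ -3. 267.  95. 167.] foot [522. 190.]
90 sleeve,floor,rimfar,rimnear [ 45. 303. 146. 168.] foot [493. 195.]
100 sleeve,floor,rimfar,rimnear [ 78. 327. 179. 174.] foot [474. 203.]
[(444, (np.float64(200.0), np.float64(190.0))), (117, (np.float64(177.0), np.float64(196.0)))]
```

Emit:
jog_arm([
  {"xyz":[-0.145,0,0.12],"spin":0},
  {"xyz":[-0.125,0,0.145],"spin":0},
  {"xyz":[-0.105,0,0.16],"spin":0},
  {"xyz":[-0.08,0,0.16],"spin":0},
  {"xyz":[-0.03,0,0.06],"spin":0},
  {"xyz":[0,0,0],"spin":0},
  {"xyz":[0,0,0],"spin":0},
  {"xyz":[0,0,0],"spin":0},
  {"xyz":[0,0,0],"spin":0},
  {"xyz":[0,0,0],"spin":0},
])

```text
time: 48.95
tool_pos: [489.8, -133.2, 242.0]
tcp_rot: [3.141, -0.001, 0.003]
contact_force: [-3.6, 0.9, 5.9]
grip_width: 15.4
finger_force: 30.0
```

```bash
python3 look.py | grep -v -e brown -e '^[3-9]' ; python3 -c "
from h import *
print(bot.get_obs()['tool_pos'])"
```

```text
col300 [(4, 20, 40, 77), (19, 21, 34, 75), (34, 22, 36, 77), (49, 15, 134, 192), (64, 15, 133, 225), (79, 16, 128, 233), (94, 17, 125, 240), (109, 19, 119, 248), (124, 18, 121, 246), (139, 17, 128, 239), (154, 15, 130, 226), (169, 14, 132, 189), (184, 20, 48, 217), (199, 20, 41, 148), (214, 23, 40, 133), (229, 30, 28, 55), (244, 22, 40, 141), (259, 23, 43, 96), (274, 18, 39, 98), (289, 24, 41, 93)]
nutpix 34456
0 sleeve,floor,rimfar,rimnear [ 127.  118. -149.  344.] foot [598. 214.]
10 sleeve,floor,rimfar,rimnear [ -17.  133. -128.  307.] foot [590. 196.]
20 sleeve,floor,rimfar,rimnear [-82. 150. -99. 271.] foot [579. 179.]
100 sleeve,floor,rimfar,rimnear [ 78. 327. 179. 174.] foot [437. 149.]
[(444, (np.float64(200.0), np.float64(190.0))), (117, (np.float64(177.0), np.float64(196.0)))]
[ 489.7786918  -133.16873585  242.00401516]
```

Emit:
jog_arm([
  {"xyz":[0,0,0],"spin":0},
  {"xyz":[0,0,0],"spin":0},
  {"xyz":[0,0,0],"spin":0},
  {"xyz":[0,0,-0.1],"spin":0},
  {"xyz":[-0.05,0,-0.3],"spin":0},
  {"xyz":[0,0,-0.6],"spin":0},
  {"xyz":[0,0,-0.6],"spin":0},
  {"xyz":[0,0,-0.6],"spin":0},
  {"xyz":[-0.2,0,0],"spin":0},
  {"xyz":[0,0,0],"spin":0},
], gripper=40)

```text
time: 50.3
tool_pos: [469.3, -133.2, 418.6]
tcp_rot: [3.141, -0.002, 0.002]
contact_force: [0.3, 0.7, -0.3]
grip_width: 36.4
finger_force: 0.0
```

```bash
python3 dish.py
python3 - <<'E'
from h import *
c=bot.get_calibration('wrist'); im=bot.capture('wrist'); cv2.imwrite('pics/wf.png',im); hsv=cv2.cvtColor(im,cv2.COLOR_BGR2HSV)
print('pred rim centre, near, far, tab tip, floor',proj(c,[(567,-133,295),(511,-133,295),(623,-133,295),(488,-133,250),(567,-133,210)]).round().tolist(), 'left/right',proj(c,[(567,-77,295),(567,-189,295)]).round().tolist())
# rim: bright low-sat thin ring; list bright runs along column of the centre and row of the centre
p=proj(c,[(567,-133,295)])[0].astype(int); m=cv2.inRange(hsv,(0,0,200),(180,45,255))
print('col',p[0]-40,np.nonzero(m[:290,p[0]-40])[0].tolist()); print('row',p[1],np.nonzero(m[p[1]])[0].tolist())
E
```

```text
50.3 [ 469.3 -133.2  418.6] [ 3.141e+00 -2.000e-03  2.000e-03] [ 0.31  0.65 -0.25] 36.43
top nut px area 91 [([199, 159, 21, 13, 171], [583.0, 195.0, 220.0]), ([181, 169, 11, 11, 89], [563.0, 249.0, 220.0]), ([196, 173, 21, 13, 169], [549.0, 201.0, 220.0])]
scene nut px area 123 [([188, 179, 26, 23, 444], [564.0, 199.0, 220.0]), ([171, 191, 12, 12, 117], [561.0, 250.0, 220.0])]
pred rim centre, near, far, tab tip, floor [[325.0, 74.0], [324.0, 163.0], [325.0, -22.0], [324.0, 186.0], [324.0, 83.0]] left/right [[236.0, 75.0], [413.0, 75.0]]
col 284 [0, 1, 2, 3, 4, 5, 6, 88, 89, 90, 91, 92, 93, 94, 95, 96, 97, 98, 99, 100, 101, 102, 103, 104, 105, 106, 107, 108, 162, 163, 164, 165, 166, 167, 168, 169]
row 74 [422, 423, 424, 425, 426, 427, 428, 429, 430, 431, 432, 433, 434]
```

Run:
```python
from h import *
from scipy.optimize import least_squares
c=bot.get_calibration('wrist'); im=cv2.imread('pics/wf.png'); hsv=cv2.cvtColor(im,cv2.COLOR_BGR2HSV); m=cv2.inRange(hsv,(0,0,150),(180,60,255))
pts=[]
for x in list(range(262,300,3))+list(range(350,400,3)):
    ys=np.nonzero(m[120:220,x])[0]
    if len(ys): pts.append((x,120+ys.max()))
print(pts)
W=onz(c,pts,295)[:,:2]
s=least_squares(lambda p:np.hypot(*(W-p).T)-56,[567,-133],loss='soft_l1'); print('rim centre',s.x,np.abs(s.fun).round(1))
F=onz(c,[(284,108)],210)[0]; print('floor edge pt',F,'dist to rim centre (expect ~33 if upright)',np.hypot(*(F[:2]-s.x)))
```

```text
[(262, np.int64(155)), (265, np.int64(157)), (268, np.int64(160)), (271, np.int64(162)), (274, np.int64(164)), (277, np.int64(166)), (280, np.int64(167)), (283, np.int64(169)), (286, np.int64(171)), (289, np.int64(172)), (292, np.int64(173)), (295, np.int64(174)), (298, np.int64(175)), (350, np.int64(219)), (353, np.int64(219)), (356, np.int64(219)), (359, np.int64(219)), (362, np.int64(219)), (365, np.int64(219)), (368, np.int64(165)), (371, np.int64(164)), (374, np.int64(161)), (377, np.int64(159)), (380, np.int64(157)), (383, np.int64(154)), (386, np.int64(151)), (389, np.int64(148)), (392, np.int64(144)), (395, np.int64(141)), (398, np.int64(136))]
rim centre [ 556.09041112 -131.91101438] [ 0.3  0.1  0.1  0.1  0.2  0.1  0.6  0.4  0.1  0.4  0.5  0.6  0.6 29.1
 29.6 30.1 30.7 31.3 32.   1.   0.4  0.9  0.7  0.4  0.5  0.5  0.3  0.4
  0.1  0. ]
floor edge pt [546.61192546 -99.62816844 210.        ] dist to rim centre (expect ~33 if upright) 33.6455618503247
```

```bash
python3 -c "
from plant import bot
print(bot.close_job())"
```

```text
the job is handed in; nothing more can be done
None
```

I handed the job in at about 50 s of the 62 s. My last camera check showed all five walnuts in the blue dish and the empty pail upright on the cork mat, about 22 mm off centre (limit 45 mm), let go with the gripper clear. No verdict came back. The jogs cannot tilt the gripper, so after the first stop on the mat I moved the pail by its bail onto the bread tin's lid. There I gripped the tab from straight above and tipped the pail about its foot edge.

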